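# Make up two spare-part kits for the profile drilling machine

### The job

Make up the two kits: the yellow slotted lever, the steel bolt and the red stop-button head go into the turquoise box, and the brown clamp foot and the steel sleeve go into the white tray; the black clamp foot is not wanted, leave it where it stands. In the turquoise box everything lies on the floor below the rim: lever flat, bolt lying, button head standing on its neck. When both kits are complete, check the packed box by sliding its gauge bar by the orange fin over the parts all the way to the other end, leave it there and let go.

Things in the scene. Friction and masses are not known exactly. Their poses are not given: they have to be found in the camera images.
- lever_box: Turquoise open box, fixed, 122 x 250 mm, 39 mm high, y along its long side. Origin: on the underside (bench level) below the centre of the inner space, which is 110 (x) x 180 (y) mm, floor 5 mm over the bench. Side walls 6 mm; end walls are ledges 45 mm (-y) and 25 mm (+y) wide. A black gauge bar (126 x 18 x 6 mm) spans it 1 mm above the rim, at the start over the -y ledge.
- clamp_tray: White square open tray, fixed to the bench, 130 x 130 mm outside, 39 mm high, walls and floor 5 mm. Origin: centre of its underside, axes along its sides, z up.
- gauge (a joint): Slide of the gauge bar along the box's +y, in m: 0 (to 0.01 at the start) parked over the -y ledge, 0.225 at the stop over the +y ledge (centre line at y = +102 mm). It stays where it is left; friction 1.2 N.
- gauge_fin (a point): Centre of the top edge of the orange upright fin in the middle of the gauge bar, by which it is moved. Fin 34 mm along the box's x, 12 mm thick along the box's y (pinch it here), 16 mm tall above the bar; its top is 62 mm above the bench.
- lever: Yellow slotted lever, a flat bar 90 x 26 x 16 mm with a black slot in one half and a steel disc on the other, lying flat. Origin: centre of its underside; x along its length, z up.
- bolt: Steel bolt with a nut on its other end, lying; 76 mm long, shank 14 mm thick and 54 mm of it free between the dark hexagon head and nut (each 11 mm long, 24 mm across flats). Origin: middle of the shank on the axis, 12 mm above what it lies on; x along its length; it may come to lie on another flat.
- stop_head: Red mushroom head of a stop button, 30 mm tall, standing on its neck: neck 28 mm across up to 13 mm, round head 40 mm across from 15 to 25 mm. Origin: centre of its underside, z up.
- brown_foot: Brown round clamp foot, 36 mm across and 20 mm tall, with a steel stud 14 mm across and 12 mm tall on top. Origin: centre of its underside, z up.
- black_foot: Black clamp foot, same shape and size as the brown one; not wanted. Origin: centre of its underside.
- sleeve: Steel sleeve with a black core, standing on end, 34 mm across, core 20 mm, 30 mm tall. Origin: centre of its underside, z up.
Things that resemble listed ones, but are neither listed nor needed, are in the scene too. Of the things that look like the lever, the middle-sized one is meant. Of the things shaped like the bolt, the steel one is meant.

How it is judged:
On the way, in this order (a step that is already met when the one before it is completed fails the run):
1. the three parts lie in the turquoise box below its rim and the two parts in the white tray (x of lever in the frame of lever_box between -0.05 and 0.05 m and y of lever in the frame of lever_box between -0.085 and 0.085 m and z of each of lever, stop_head in the frame of lever_box below 0.012 m and angle between each of lever, stop_head's own z axis and vertical below 0.2 rad and x of bolt in the frame of lever_box between -0.05 and 0.05 m and y of bolt in the frame of lever_box between -0.085 and 0.085 m and z of bolt in the frame of lever_box below 0.025 m and x of stop_head in the frame of lever_box between -0.05 and 0.05 m and y of stop_head in the frame of lever_box between -0.085 and 0.085 m and x of brown_foot in the frame of clamp_tray between -0.06 and 0.06 m and y of brown_foot in the frame of clamp_tray between -0.06 and 0.06 m and z of each of brown_foot, sleeve in the frame of clamp_tray below 0.032 m and x of sleeve in the frame of clamp_tray between -0.06 and 0.06 m and y of sleeve in the frame of clamp_tray between -0.06 and 0.06 m), for 0.2 s.
2. the gauge bar has then been slid over the packed box to the other end (value of joint gauge above 0.205 m), for 0.2 s.
At the end, for the whole second after the job is handed in: Lever (flat), bolt and stop head (upright, both within 0.2 rad) in the turquoise box on its floor, origins below 12, 25 and 12 mm over the bench; brown foot and sleeve in the white tray, not on each other (origins below 32 mm); gauge at 0.205 m or more; all at rest (all of step 1 and linear speed of each of lever, bolt, stop_head, brown_foot, sleeve below 0.02 m/s and value of joint gauge above 0.205 m); the robot touches nothing.
It fails at once if the unwanted black clamp foot is moved by more than 30 mm (distance of black_foot from where it was at the start of the episode above 0.03 m).
It also fails if it takes over 120 s, if anything falls off the work surface, if the arm or the gripper's body presses on something with over 40 N, if the wrist force passes 120 N, or if a joint passes its speed limit or range.

### The arm

A 7-joint arm with a two-finger parallel gripper is mounted at the origin on the work surface. World frame = base frame: x ahead of the robot, y to its left, z up, the work surface at z = 0. Lengths are in m, angles in rad, forces in N, time in s.
With the tool pointing down it reaches from about 0.425 to 0.875 m from the base axis. Payload 8.4 kg.
Tool frame: the origin (TCP) lies on the centre line of the jaws, within the pads' length; the fingertips stand r.finger_overhang ahead of it and the grasp point (between the pads) is the TCP (r.finger_overhang is the distance from the TCP to the fingertips, in m); z points along the fingers, y is the direction in which the jaws open and shut (so a half turn about z gives the same grasp; the last joint's range is limited). The gripper opens to 85 mm and grips with 20 to 120 N. Pads are 22 mm wide; open, the fingers measure 114 mm over their backs; the gripper's body (76 mm by 85 mm) begins 54 mm behind the grasp point. The pads swing forward as they close: fully open they stand 13 mm farther back than shut.
Start: joints at [-1.287, 0.333, 0.04, 1.465, -0.013, 1.343, -0.059], TCP at [0.243, 0.603, 0.25] pointing down, gripper open.
Joint ranges: [-2.58, 2.58], [-0.38, 2.09], [-1.3, 1.39], [0.25, 2.4], [-1.5, 4.64], [0.08, 2.09], [-2.65, 2.65]. Speed limits (rad/s): [2.22, 2.22, 2.79, 2.79, 3.14, 3.14, 3.14].

### API

Orientations are given as [roll, pitch, yaw] about the fixed x, y, z axes, in that order (R = Rz(yaw) Ry(pitch) Rx(roll)).
In Python, from plant import r gives the robot as it stands.
- The arm moves only by the tool move_arm, never from a script. Its arguments are lists of equal length, an entry for each row: "slide": the shift along the tool's x, y, z in units of 30 mm (1.0 is 30 mm), a list of three; "yaw": the turn about the tool's z in units of 5 degrees (1.0 is 5 degrees); "hand": the finger opening in mm, from 0 to 85.4. In form: {"slide": [[tx, ty, tz], ...], "yaw": [yaw, ...], "hand": [hand, ...]}. A call has 1 to 10 rows; each row shifts and turns the commanded pose from where the row before left it, along the tool's axes as they then stand; what a row does not reach is not made up. A row lasts 1/8 s, in which the tool goes at most 62.5 mm and 10.7 degrees, less where a joint would pass 70% of its speed; a pose out of reach is approached as far as the arm can. A call is refused whole if a number of a shift passes 1 or a number of a turn 1, either way. A call with a gripper value outside its range is refused whole. The fingers move at their own pace and stop on an object; the grip force is fixed at half the most. Time passes only in rows, so rows that do not move let the fingers close. It gives the time, the measured TCP pose, the force and the opening at its end, in the units of the state.
- r.state(): the state, without advancing time (a new reading comes with each control period).
- r.grab_frame(name): name is "scene" or "top"; returns (picture, depth): 480x640x3 uint8, red, green, blue; 480x640 float32, m along the optical axis (not along the pixel's ray), 0 where there is no reading.
- r.calibration(name): a dict with "fx", "fy", "cx", "cy" (pixels), "R" (3x3) and "t" (3): a world point X has camera coordinates R X + t. Camera axes: x right, y down, z forward; pixel columns grow to the right and rows downward; lengths in m; the calibration is good to about 2 mm. A picture is of the moment at which its call begins. calibration takes no time and is no camera call.
- r.finish_job(): hands the job in, once; it reports no verdict.
The state is a dict: "t": time; "q": joint angles; "qvel": joint speeds; "tau": joint torques, N m; "position": TCP position; "orientation": TCP orientation; "force": force on the tool from outside, world axes, zero at the start; "ft_torque": the same for the moment, N m; "finger_gap": finger opening in m.
Only numpy, scipy, OpenCV 4.12 (cv2) and the standard library are available. Lean on these libraries where they do the work, as an engineer would, in place of code of your own. Each camera call takes 0.05 s, during which the arm holds its last target.

## Working session

There is one attempt and no reset: what is moved stays moved. The work goes in short steps, Python scripts to look and compute and a tool call to move; the robot and the scene stay as the last step left them, time stands still between calls to the robot, and variables do not carry over. Pictures are saved under pics/ and viewed, and the job is handed in when it is done.

Besides the shell and the picture viewer there is one more tool, called after "Emit:" as name([rows], argument=value, ...), one row to a line, values as JSON. move_arm: Moves the arm, as the interface text tells. Its arguments: {"type":"object","properties":{"slide":{"type":"array","items":{"type":"array","items":{"type":"number"}}},"yaw":{"type":"array","items":{"type":"number"}},"hand":{"type":"array","items":{"type":"number"}}},"required":["slide","yaw","hand"]}

```bash
ls; mkdir -p pics; python3 - <<'E'
from plant import r
import cv2, numpy as np
print(r.state(), r.finger_overhang)
for n in ("scene","top"):
    p,d=r.grab_frame(n); cv2.imwrite(f"pics/{n}0.png",p[:,:,::-1]); np.save(f"pics/{n}0.npy",d); print(n,r.calibration(n))
E
```

```text
pics
{'t': 0.0, 'q': array([-1.28720231,  0.3338995 ,  0.03987926,  1.46627846, -0.0133765 ,
        1.34329773, -0.05847685]), 'qvel': array([-2.96536346e-04,  1.08214425e-05,  1.86701557e-03,  4.66228058e-04,
       -2.29808602e-04, -9.92661001e-04, -9.38664679e-04]), 'tau': array([-1.05246243e-03, -6.58540535e+01,  1.36489101e+00, -4.05578399e+01,
        1.68394914e-02,  1.24094653e-02, -3.52383859e-05]), 'position': array([0.24265951, 0.60254516, 0.24942518]), 'orientation': array([-3.13998081e+00,  1.34033028e-04,  2.75880473e+00]), 'force': array([ 1.17296886, -0.64674939, -0.02411993]), 'ft_torque': array([-0.00994478,  0.0482008 ,  0.02194505]), 'finger_gap': 0.08536134773099416} 0.019
scene {'fx': 566.6418427675779, 'fy': 566.6418427675779, 'cx': 323.22289483147574, 'cy': 239.2475407641225, 'R': array([[-0.61473054,  0.78865981, -0.01104868],
       [ 0.61222595,  0.46828165, -0.63709629],
       [-0.49727835, -0.39840683, -0.77070503]]), 't': array([ 0.35044749, -0.25108563,  1.28873178])}
top {'fx': 570.2757896232525, 'fy': 570.2757896232525, 'cx': 319.0797197052299, 'cy': 232.61550234832347, 'R': array([[-0.00634976, -0.9999086 , -0.01193618],
       [-0.99570249,  0.007425  , -0.09231152],
       [ 0.09239171,  0.01129873, -0.99565863]]), 't': array([-0.05945239,  0.53659139,  1.25246628])}
```

View pics/top0.png

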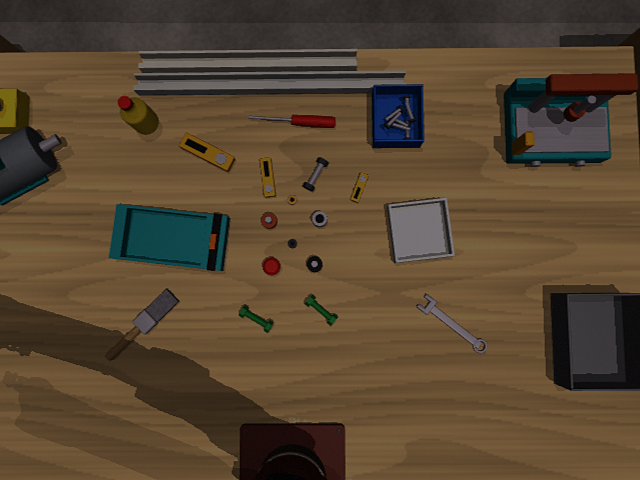

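View pics/scene0.png

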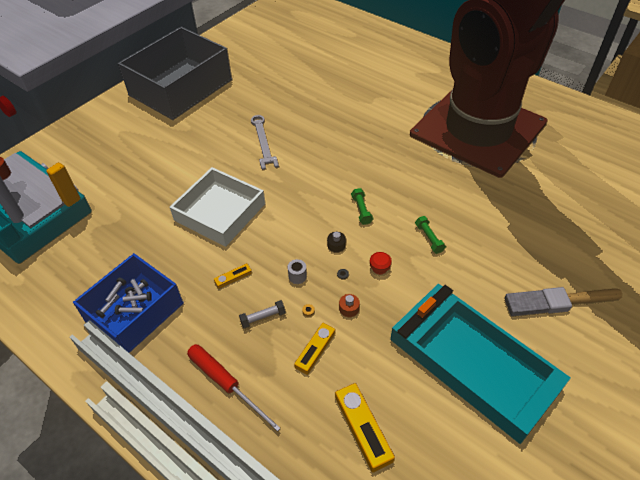

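The top view shows these candidates:
- **Lever:** yellow bars at (207,151) large, (267,177) middle and (359,187) small, so I take the middle one.
- **Bolt:** steel at (316,174), with green ones at (256,318) and (321,309). I take the steel one.
- **Feet:** brown at (269,219), black at (314,264).
- **Other round things:** sleeve at (319,218), red head at (271,266), and washers at (292,200) and (292,243) that are not needed.

Next I check this in an enlarged crop.

```bash
cat > h.py <<'E'
import numpy as np, cv2
from plant import r
def back(n,u,v,z=None,d=None):
    c=r.calibration(n); ray=np.array([(u-c['cx'])/c['fx'],(v-c['cy'])/c['fy'],1.0]); R=c['R'];t=c['t']
    o=-R.T@t; w=R.T@ray
    if d is None: d=(z-o[2])/w[2]
    return o+d*w
def proj(n,X):
    c=r.calibration(n); p=c['R']@np.asarray(X)+c['t']; return c['cx']+c['fx']*p[0]/p[2], c['cy']+c['fy']*p[1]/p[2]
def cloud(n,d):
    c=r.calibration(n); v,u=np.mgrid[:480,:640]
    P=np.stack([(u-c['cx'])/c['fx']*d,(v-c['cy'])/c['fy']*d,d],-1)
    return (P-c['t'])@c['R']
E
python3 - <<'E'
import cv2,numpy as np
im=cv2.imread('pics/top0.png')
a=cv2.resize(im[140:290,230:390],None,fx=5,fy=5,interpolation=cv2.INTER_CUBIC)[:, :800]; a=cv2.resize(a,(640,600)); cv2.imwrite('pics/c1.png',a)
im=cv2.imread('pics/scene0.png')
cv2.imwrite('pics/c2.png',cv2.resize(im[180:380,200:460],None,fx=3,fy=3,interpolation=cv2.INTER_CUBIC))
from h import *
for n in('top','scene'):
    W=cloud(n,np.load(f'pics/{n}0.npy'))
    np.set_printoptions(precision=4,suppress=True)
    for p in ([(450,330),(267,190),(316,174),(271,266),(314,264),(269,219),(319,218),(215,240),(165,240),(420,230)] if n=='top' else [(348,297),(380,262),(336,237),(240,330)]):
        print(n,p,W[p[1],p[0]])
E
```

```text
top (450, 330) [ 0.3175 -0.3537  0.0054]
top (267, 190) [0.6345 0.0543 0.0194]
top (316, 174) [ 0.6711 -0.0569  0.0153]
top (271, 266) [0.4619 0.0437 0.0328]
top (314, 264) [ 0.4656 -0.0516  0.0356]
top (269, 219) [0.5665 0.0481 0.0346]
top (319, 218) [ 0.5681 -0.0633  0.0331]
top (215, 240) [0.5179 0.1622 0.0656]
top (165, 240) [0.5237 0.2881 0.0055]
top (420, 230) [ 0.5424 -0.2924  0.0028]
scene (348, 297) [0.5657 0.0504 0.0326]
scene (380, 262) [0.4701 0.0509 0.0314]
scene (336, 237) [ 0.4721 -0.046   0.0323]
scene (240, 330) [ 0.7136 -0.0668  0.0014]
```

View pics/c1.png

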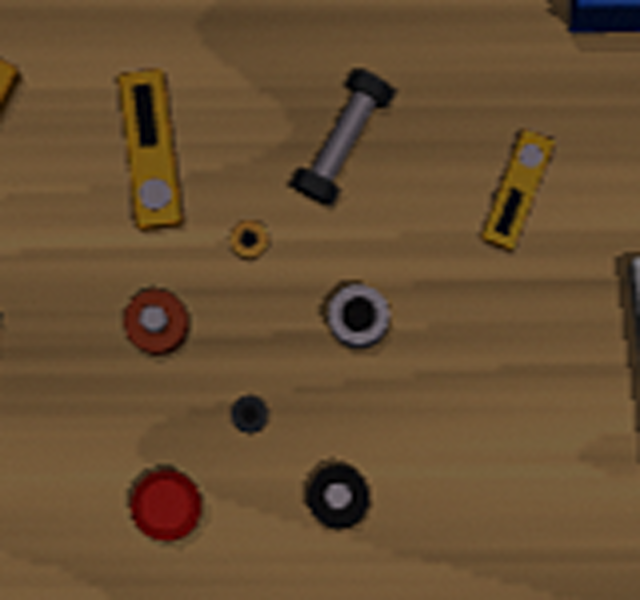

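View pics/c2.png

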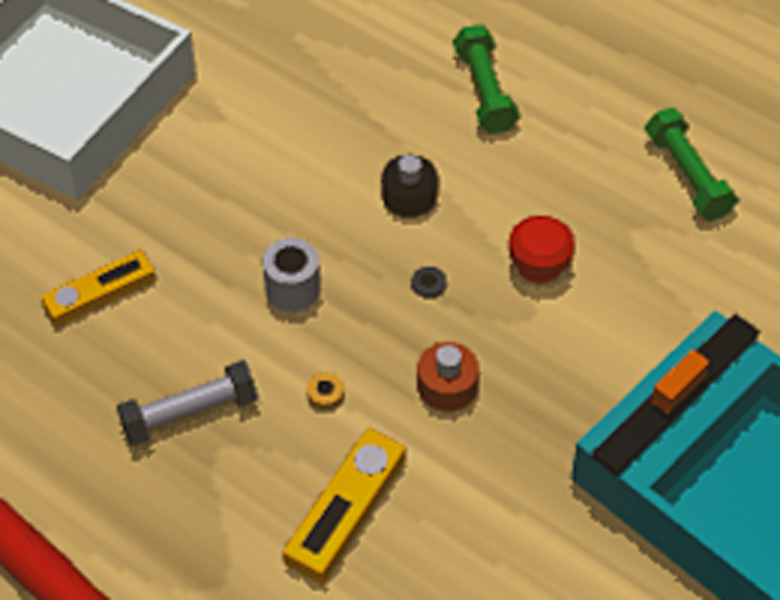

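The crops confirm the choices: the middle lever is at c1 (150,150), the steel bolt at (343,138), the brown foot at (156,320) and the sleeve at (358,314). Next I measure these by segmentation in both cameras.

```bash
cat > m.py <<'E'
from h import *
np.set_printoptions(precision=4,suppress=True)
import sys
def seg(n,W,box,zmin,zmax):
    u0,v0,u1,v1=box
    m=np.zeros((480,640),np.uint8); m[v0:v1,u0:u1]=1
    m&=((W[...,2]>zmin)&(W[...,2]<zmax)).astype(np.uint8)
    k,l,s,c=cv2.connectedComponentsWithStats(m)
    i=1+np.argmax(s[1:,4]); return W[l==i]
for n,boxes in (('top',dict(lever=(250,150,285,205),bolt=(295,150,335,195),head=(255,250,290,282),brown=(252,205,285,235),black=(300,250,330,278),sleeve=(305,205,335,232),tray=(375,185,465,275),box=(100,190,240,285))),
  ('scene',dict(lever=(285,315,340,378),bolt=(230,295,292,335),head=(362,245,400,280),brown=(333,283,368,322),black=(320,225,353,258),sleeve=(282,254,312,288),tray=(160,160,272,250),box=(385,280,575,445)))):
    W=cloud(n,np.load(f'pics/{n}0.npy'))
    for k,b in boxes.items():
        lo=.028 if k in('tray','box') else .009
        P=seg(n,W,b,lo,.075)
        top=np.percentile(P[:,2],97)
        T=P[P[:,2]>.009]
        if k in('lever',): T=P[P[:,2]>.012]
        if k in('sleeve',): T=P[P[:,2]>.025]
        if k in('head','brown','black'): T=P[P[:,2]>.013]
        if k=='box': T=P[(P[:,2]<.045)]
        rc=cv2.minAreaRect((T[:,:2]*1000).astype(np.float32))
        print(n,k,len(P),'top %.4f'%top,np.array(rc[0]),np.array(rc[1]),'ang %.1f'%rc[2], np.round(cv2.boxPoints(rc),0).tolist() if k in('box','tray','bolt','lever') else '')
    f=W[(W[...,2]>.055)&(W[...,2]<.075)&(abs(W[...,1]-.165)<.05)&(abs(W[...,0]-.51)<.06)]; print('fin',len(f),cv2.minAreaRect((f[:,:2]*1000).astype(np.float32)))
E
python3 m.py
```

```text
top lever 448 top 0.0210 [666.0787  53.8675] [89.6888 26.1476] ang 7.0 [[620.0, 61.0], [623.0, 35.0], [712.0, 46.0], [709.0, 72.0]]
top bolt 268 top 0.0264 [671.8322 -56.5158] [26.8206 76.3702] ang 60.5 [[632.0, -49.0], [698.0, -87.0], [712.0, -64.0], [645.0, -26.0]]
top head 249 top 0.0336 [463.3578  43.2517] [37.997  38.3118] ang 0.3 
top brown 203 top 0.0341 [567.0493  50.8104] [34.412  34.0835] ang 89.6 
top black 199 top 0.0338 [467.375  -52.4414] [33.7123 33.6125] ang 88.8 
top sleeve 189 top 0.0348 [568.4779 -65.3749] [32.0987 31.683 ] ang 2.9 
top tray 645 top 0.0432 [ 540.2283 -289.6166] [130.3252 131.8499] ang 6.3 [[468.0, -231.0], [483.0, -362.0], [612.0, -348.0], [598.0, -217.0]]
top box 2331 top 0.0600 [528.4535 272.3686] [252.3308 126.165 ] ang 83.5 [[452.0, 154.0], [577.0, 140.0], [605.0, 391.0], [480.0, 405.0]]
fin 91 ((516.7342529296875, 167.65135192871094), (12.62010383605957, 33.196067810058594), 84.68605041503906)
scene lever 838 top 0.0187 [665.2878  57.609 ] [91.3605 26.6316] ang 7.3 [[618.0, 65.0], [622.0, 39.0], [712.0, 50.0], [709.0, 77.0]]
scene bolt 462 top 0.0257 [672.4573 -51.2092] [25.6157 76.1304] ang 59.9 [[633.0, -43.0], [699.0, -81.0], [712.0, -59.0], [646.0, -21.0]]
scene head 364 top 0.0320 [462.6339  47.6376] [38.5953 38.2157] ang 33.9 
scene brown 351 top 0.0337 [566.3627  53.6891] [34.2861 34.7623] ang 53.1 
scene black 284 top 0.0331 [467.414  -49.4162] [36.4173 33.7445] ang 36.8 
scene sleeve 351 top 0.0325 [568.3389 -61.0096] [32.8977 32.7223] ang 59.8 
scene tray 1178 top 0.0410 [ 539.9939 -285.868 ] [133.6321 134.7316] ang 7.0 [[466.0, -227.0], [482.0, -361.0], [614.0, -345.0], [598.0, -211.0]]
scene box 5036 top 0.0583 [527.2463 274.9311] [250.4314 128.4433] ang 83.3 [[449.0, 158.0], [576.0, 143.0], [606.0, 392.0], [478.0, 407.0]]
fin 163 ((515.3032836914062, 171.95204162597656), (12.823216438293457, 36.73956298828125), 84.76110076904297)
```

The cameras agree to about 4 mm in y, so I use the mean of the two. All sizes match the descriptions (lever 90x26, bolt 76, box 250x126, tray 130). I write a small planner that gives equal rows to a target.

```bash
cat > plan.py <<'E'
# usage: plan.py x y z yawdeg [N]  -> constant row (slide units, yaw units)
import sys, numpy as np
from plant import r
from scipy.optimize import fsolve
from scipy.spatial.transform import Rotation as Ro
a=[float(v) for v in sys.argv[1:]]
s=r.state(); p=s['position']; R0=Ro.from_euler('xyz',s['orientation']); yaw=np.degrees(s['orientation'][2])
dy=(yaw-a[3]+180)%360-180; d=np.array(a[:3])-p
def end(sl,N):
    q=p.copy(); R=R0
    for i in range(N):
        q=q+R.apply(np.array(sl)*.03); R=R*Ro.from_euler('z',dy/N,degrees=True)
    return q
N=int(a[4]) if len(a)>4 else 1
while 1:
    sl=fsolve(lambda v:end(v,N)-np.array(a[:3]),np.zeros(3))
    if max(abs(sl).max(),abs(dy/N/5))<=1: break
    N+=1
print('t %.2f pos %s yaw %.1f gap %.1f F %s'%(s['t'],p.round(4),yaw,s['finger_gap']*1e3,s['force'].round(1)))
print(N,'rows: slide',sl.round(2),'yaw %.2f'%(dy/N/5), 'sums',(sl*N).round(2),'%.2f'%(dy/5))
E
python3 plan.py .666 .056 .12 187 20
```

```text
t 0.10 pos [0.2427 0.6026 0.2495] yaw 158.1 gap 85.4 F [-0.3  0.3  0.1]
20 rows: slide [-0.84 -0.81  0.22] yaw -0.29 sums [-16.74 -16.19   4.34] -5.79
```

Emit:
move_arm([
  [-0.84, -0.81, 0.22],
  [-0.84, -0.81, 0.22],
  [-0.84, -0.81, 0.22],
  [-0.84, -0.81, 0.22],
  [-0.84, -0.81, 0.22],
  [-0.84, -0.81, 0.22],
  [-0.84, -0.81, 0.22],
  [-0.84, -0.81, 0.22],
  [-0.84, -0.81, 0.22],
  [-0.84, -0.81, 0.22],
], yaw=[-0.29, -0.29, -0.29, -0.29, -0.29, -0.29, -0.29, -0.29, -0.29, -0.29], hand=[60, 60, 60, 60, 60, 60, 60, 60, 60, 60])

```text
t: 1.35
position: [0.421, 0.3013, 0.1839]
orientation: [-3.141, -0.0, 3.013]
force: [0.5, -0.1, 0.9]
finger_gap: 0.0599
```

Emit:
move_arm([
  [-0.84, -0.81, 0.22],
  [-0.84, -0.81, 0.22],
  [-0.84, -0.81, 0.22],
  [-0.84, -0.81, 0.22],
  [-0.84, -0.81, 0.22],
  [-0.84, -0.81, 0.22],
  [-0.84, -0.81, 0.22],
  [-0.84, -0.81, 0.22],
  [-0.84, -0.81, 0.22],
  [-0.84, -0.81, 0.22],
], yaw=[-0.29, -0.29, -0.29, -0.29, -0.29, -0.29, -0.29, -0.29, -0.29, -0.29], hand=[60, 60, 60, 60, 60, 60, 60, 60, 60, 60])

```text
t: 2.6
position: [0.6687, 0.0555, 0.1176]
orientation: [3.142, -0.001, -3.017]
force: [0.1, 0.7, -0.3]
finger_gap: 0.0601
```

```bash
python3 plan.py .666 .056 .06 187 ; cat > snap.py <<'E'
import sys; from h import *
n,name=sys.argv[1:3]; p,d=r.grab_frame(n); b=[int(v) for v in sys.argv[3:7]]; f=float(sys.argv[7])
np.save('pics/%s.npy'%name,d); cv2.imwrite('pics/%s_full.png'%name,p[:,:,::-1])
cv2.imwrite('pics/%s.png'%name,cv2.resize(p[b[1]:b[3],b[0]:b[2],::-1],None,fx=f,fy=f,interpolation=cv2.INTER_CUBIC))
E
python3 snap.py scene s1 200 150 460 400 2.3
```

```text
t 2.60 pos [0.6687 0.0555 0.1176] yaw -172.9 gap 60.1 F [ 0.1  0.7 -0.3]
2 rows: slide [0.04 0.01 0.96] yaw 0.01 sums [0.08 0.03 1.92] 0.02
```

View pics/s1.png

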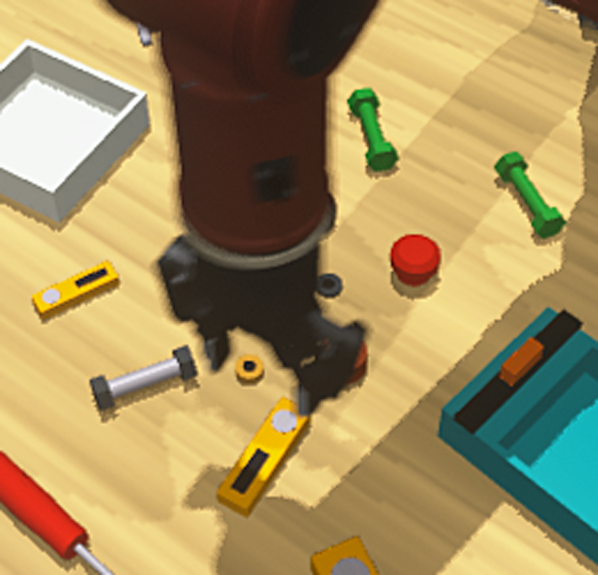

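The picture shows the gripper above the middle lever, with one jaw at about (330,380). I go down in two stages.

Emit:
move_arm([
  [-0.05, 0, 0.8],
  [-0.05, 0, 0.8],
  [0, 0, 0.8],
  [0, 0, 0.5],
  [0, 0, 0],
], yaw=[0, 0, 0, 0, 0], hand=[60, 60, 60, 60, 60])

```text
t: 3.28
position: [0.6702, 0.0565, 0.0301]
orientation: [-3.141, -0.002, -3.018]
force: [-0.1, -0.5, -0.3]
finger_gap: 0.0599
```

```bash
python3 plan.py .666 .056 .023 187 ; python3 snap.py scene s2 230 250 430 400 3.9
```

```text
t 3.27 pos [0.6702 0.0565 0.0301] yaw -172.9 gap 59.9 F [-0.1 -0.5 -0.3]
1 rows: slide [0.14 0.   0.24] yaw 0.01 sums [0.14 0.   0.24] 0.01
```

View pics/s2.png

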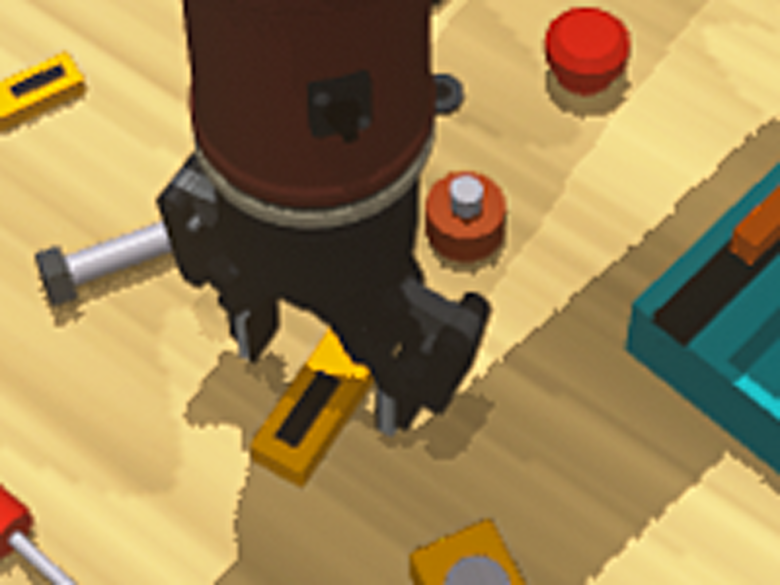

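The jaws stand either side of the lever, at (255,345) and (390,420), and it sits midway between them. I go down the last 7 mm and close.

Emit:
move_arm([
  [0.14, 0, 0.24],
  [0, 0, 0],
  [0, 0, 0],
  [0, 0, 0],
  [0, 0, 0],
  [0, 0, 0],
  [0, 0, 0],
], yaw=[0, 0, 0, 0, 0, 0, 0], hand=[60, 60, 20, 20, 20, 20, 20])

```text
t: 4.2
position: [0.6674, 0.0561, 0.0248]
orientation: [3.141, 0.001, -3.018]
force: [-1.0, 0.4, 5.2]
finger_gap: 0.0244
```

Emit:
move_arm([
  [0, 0, -0.5],
  [0, 0, -1],
  [0, 0, -1],
  [0, 0, -1],
], yaw=[0, 0, 0, 0], hand=[20, 20, 20, 20])

```text
t: 4.7
position: [0.6668, 0.0559, 0.1307]
orientation: [-3.141, 0.0, -3.018]
force: [0.4, -0.3, -1.0]
finger_gap: 0.0242
```

```bash
python3 plan.py .5346 .3332 .12 173.6 10 ; python3 snap.py scene s3 230 150 430 400 2.3
```

```text
t 4.70 pos [0.6668 0.0559 0.1307] yaw -172.9 gap 24.2 F [ 0.4 -0.3 -1. ]
10 rows: slide [0.43 0.93 0.04] yaw 0.27 sums [4.26 9.34 0.36] 2.69
```

View pics/s3.png

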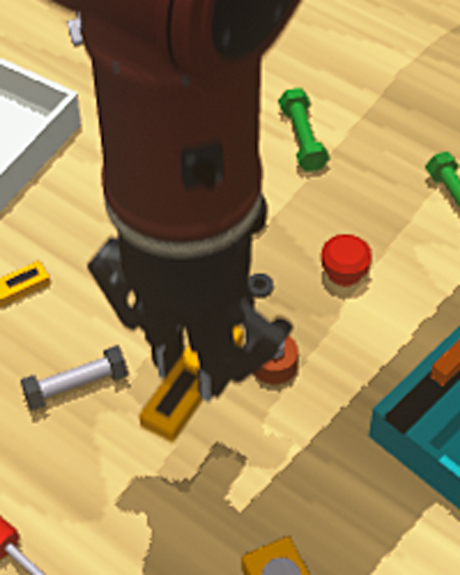

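The lever is held level between the jaws at about (180,385). I carry it over the box.

Emit:
move_arm([
  [0.43, 0.93, 0.04],
  [0.43, 0.93, 0.04],
  [0.43, 0.93, 0.04],
  [0.43, 0.93, 0.04],
  [0.43, 0.93, 0.04],
  [0.43, 0.93, 0.04],
  [0.43, 0.93, 0.04],
  [0.43, 0.93, 0.04],
  [0.43, 0.93, 0.04],
  [0.43, 0.93, 0.04],
], yaw=[0.27, 0.27, 0.27, 0.27, 0.27, 0.27, 0.27, 0.27, 0.27, 0.27], hand=[20, 20, 20, 20, 20, 20, 20, 20, 20, 20])

```text
t: 6.0
position: [0.5331, 0.333, 0.1175]
orientation: [3.141, 0.0, 3.028]
force: [0.8, -0.4, -2.2]
finger_gap: 0.0244
```

```bash
python3 plan.py .5346 .3332 .07 173.6 ; python3 snap.py scene s4 340 180 590 450 2.2;python3 snap.py top t4 80 150 320 300 3.3
```

```text
t 6.00 pos [0.5331 0.333  0.1175] yaw 173.5 gap 24.4 F [ 0.8 -0.4 -2.2]
2 rows: slide [-0.03  0.01  0.79] yaw -0.01 sums [-0.05  0.01  1.58] -0.02
```

View pics/s4.png

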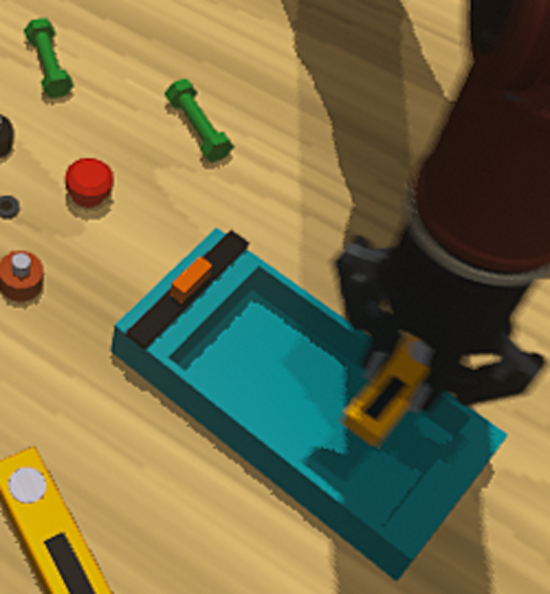

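View pics/t4.png

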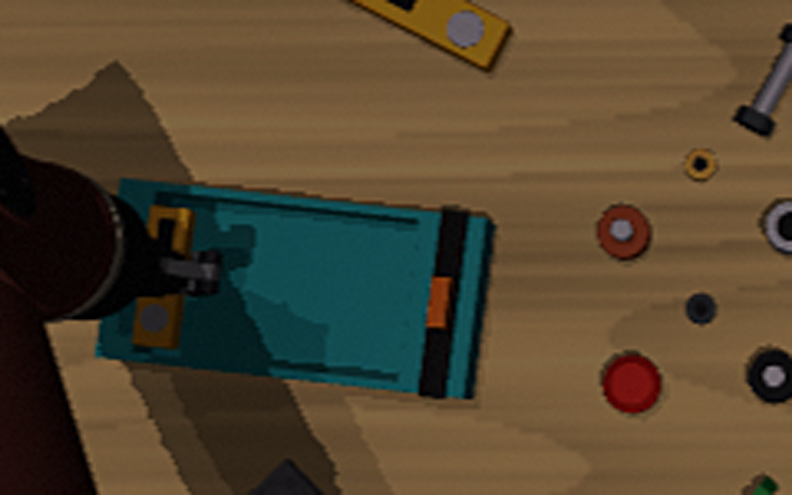

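In both pictures the lever hangs over the +y end of the box, at (385,390) in the scene crop and (160,275) in the top crop. I check its pose in the box frame from the depth.

```bash
cat > chk.py <<'E'
from h import *
np.set_printoptions(precision=1,suppress=True)
BO={'top':np.array([.5300,.2823]),'scene':np.array([.5282,.2848])}  # box inner centre as each camera sees it
ex=np.array([.9937,-.112]); ey=np.array([.112,.9937])
def inbox(n,name,cond,zlo,zhi):
    p=cv2.imread(f'pics/{name}_full.png'); W=cloud(n,np.load(f'pics/{name}.npy')); hsv=cv2.cvtColor(p,cv2.COLOR_BGR2HSV)
    m=cond(hsv)&(W[...,2]>zlo)&(W[...,2]<zhi)
    q=W[...,:2]-BO[n]; X=q@ex*1e3; Y=q@ey*1e3
    m&=(abs(X)<90)&(abs(Y)<130)
    P=np.stack([X[m],Y[m]],-1).astype(np.float32)
    return cv2.minAreaRect(P), np.median(W[...,2][m]), len(P)
E
python3 - <<'E'
from chk import *
for n,m in(('top','t4'),('scene','s4')):
    print(n,inbox(n,m,lambda h:(h[...,0]>12)&(h[...,0]<32)&(h[...,1]>120),.08,.13))
E
```

```text
top (((-5.950267791748047, 52.66448211669922), (89.834228515625, 27.74346923828125), 0.39383208751678467), np.float64(0.10766342878528645), 280)
scene (((3.1774940490722656, 46.17835235595703), (82.55926513671875, 26.844913482666016), 4.452766418457031), np.float64(0.10855185521274394), 703)
```

The lever is square to the box, centred at about (-3, 49) mm. I shift it +3 mm in x while lowering it.

Emit:
move_arm([
  [-0.1, 0, 0.8],
  [0, 0, 0.8],
  [0, 0, 0.7],
  [0, 0, 0.4],
  [0, 0, 0.15],
  [0, 0, 0],
], yaw=[0, 0, 0, 0, 0, 0], hand=[20, 20, 20, 20, 20, 20])

```text
t: 6.85
position: [0.5366, 0.3318, 0.0319]
orientation: [3.141, 0.0, 3.029]
force: [-0.7, -0.7, -1.9]
finger_gap: 0.0244
```

```bash
python3 snap.py scene s5 340 180 590 450 2.2;python3 snap.py top t5 80 150 320 300 3.3; python3 - <<'E'
from chk import *
print(r.state()['position'])
for n,m in(('top','t5'),('scene','s5')):
    print(n,inbox(n,m,lambda h:(h[...,0]>12)&(h[...,0]<32)&(h[...,1]>120),.0,.13))
E
```

```text
[0.5 0.3 0. ]
top (((-0.03162384033203125, -0.5316162109375), (179.8875274658203, 258.7303771972656), 0.012143763713538647), np.float64(0.002149210452256011), 1339)
scene (((0.00571441650390625, 0.2964019775390625), (259.39306640625, 179.92266845703125), 89.99451446533203), np.float64(0.0014045800966496775), 2639)
```

View pics/s5.png

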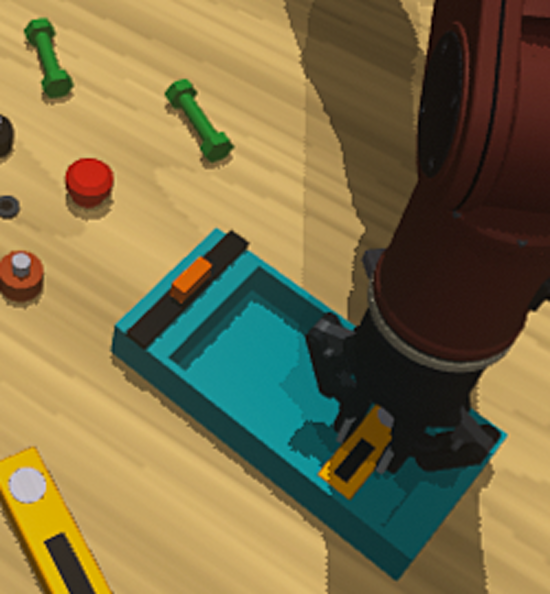

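The lever is inside the walls and no contact force shows. I lower it the rest, open a little and lift out.

Emit:
move_arm([
  [0, 0, 0.06],
  [0, 0, 0],
  [0, 0, 0],
  [0, 0, 0],
  [0, 0, -0.4],
  [0, 0, -1],
  [0, 0, -1],
  [0, 0, -1],
], yaw=[0, 0, 0, 0, 0, 0, 0, 0], hand=[20, 33, 33, 33, 33, 33, 50, 60])

```text
t: 7.95
position: [0.5366, 0.3318, 0.1338]
orientation: [3.141, 0.001, 3.029]
force: [-0.7, -0.1, 0.2]
finger_gap: 0.0596
```

```bash
python3 plan.py .672 -.054 .12 150 12; python3 snap.py scene s6 340 180 590 450 2.2;python3 snap.py top t6 80 150 320 300 3.3; python3 - <<'E'
from chk import *
for n,m in(('top','t6'),('scene','s6')):
    print(n,inbox(n,m,lambda h:(h[...,0]>12)&(h[...,0]<32)&(h[...,1]>120),.012,.04))
E
```

```text
t 7.95 pos [0.5366 0.3318 0.1338] yaw 173.6 gap 59.6 F [-0.7 -0.1  0.2]
12 rows: slide [-0.68 -0.92  0.04] yaw 0.39 sums [ -8.18 -11.02   0.46] 4.71
top (((-0.10026931762695312, -21.429115295410156), (164.58575439453125, 89.66497802734375), 89.26850891113281), np.float64(0.01981489783173448), 276)
scene (((5.931159973144531, 48.88095474243164), (99.59805297851562, 26.264253616333008), 0.07641512155532837), np.float64(0.02082565104037379), 679)
```

View pics/s6.png

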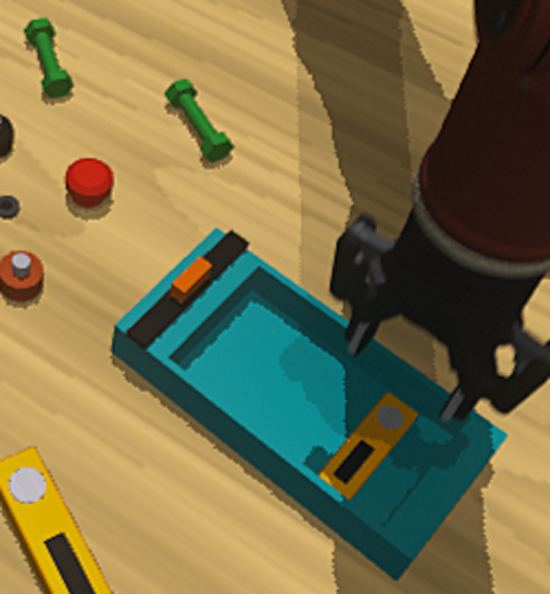

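The lever lies flat on the floor across the box, with its top at 21 mm (5+16) and centre at about (0, 49). Next is the bolt.

Emit:
move_arm([
  [-0.68, -0.92, 0.04],
  [-0.68, -0.92, 0.04],
  [-0.68, -0.92, 0.04],
  [-0.68, -0.92, 0.04],
  [-0.68, -0.92, 0.04],
  [-0.68, -0.92, 0.04],
  [-0.68, -0.92, 0.04],
  [-0.68, -0.92, 0.04],
  [-0.68, -0.92, 0.04],
  [-0.68, -0.92, 0.04],
], yaw=[0.39, 0.39, 0.39, 0.39, 0.39, 0.39, 0.39, 0.39, 0.39, 0.39], hand=[60, 60, 60, 60, 60, 60, 60, 60, 60, 60])

```text
t: 9.3
position: [0.6604, 0.0124, 0.1199]
orientation: [-3.142, -0.0, 2.688]
force: [0.0, 0.0, -0.7]
finger_gap: 0.0603
```

Emit:
move_arm([
  [-0.68, -0.92, 0.04],
  [-0.68, -0.92, 0.04],
  [0, 0, 0],
], yaw=[0.39, 0.39, 0], hand=[60, 60, 55])

```text
t: 9.68
position: [0.6713, -0.0586, 0.1176]
orientation: [-3.14, 0.001, 2.615]
force: [-0.7, 0.1, -0.1]
finger_gap: 0.0549
```

```bash
python3 plan.py .672 -.054 .035 150 4
```

```text
t 9.68 pos [ 0.6713 -0.0586  0.1176] yaw 149.9 gap 54.9 F [-0.7  0.1 -0.1]
4 rows: slide [0.01 0.04 0.69] yaw -0.01 sums [0.06 0.15 2.75] -0.03
```

Emit:
move_arm([
  [0.06, 0.15, 0.8],
  [0, 0, 0.8],
  [0, 0, 0.7],
  [0, 0, 0.45],
  [0, 0, 0],
], yaw=[0, 0, 0, 0, 0], hand=[55, 55, 55, 55, 55])

```text
t: 10.3
position: [0.6717, -0.0493, 0.0339]
orientation: [-3.141, -0.001, 2.621]
force: [-0.1, -0.3, 0.1]
finger_gap: 0.0551
```

```bash
python3 plan.py .672 -.054 .024 150;  python3 snap.py scene s7 200 240 400 390 3.9
```

```text
t 10.30 pos [ 0.6717 -0.0493  0.0339] yaw 150.2 gap 55.1 F [-0.1 -0.3  0.1]
1 rows: slide [-0.09 -0.13  0.33] yaw 0.04 sums [-0.09 -0.13  0.33] 0.04
```

View pics/s7.png

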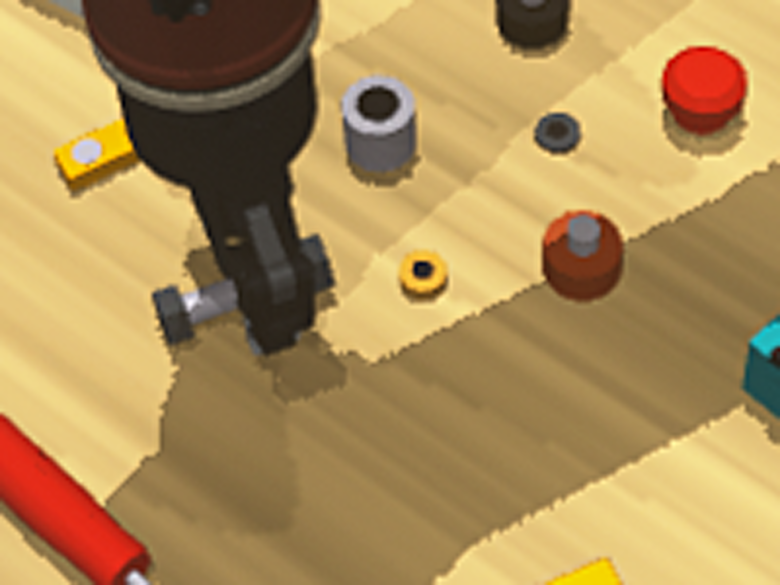

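One jaw stands at (275,320) in front of the shank, between the head and the nut. I correct by 5 mm, lower and close.

Emit:
move_arm([
  [-0.09, -0.13, 0.15],
  [0, 0, 0.2],
  [0, 0, 0],
  [0, 0, 0],
  [0, 0, 0],
  [0, 0, 0],
  [0, 0, 0],
  [0, 0, 0],
  [0, 0, 0],
], yaw=[0, 0, 0, 0, 0, 0, 0, 0, 0], hand=[55, 55, 55, 10, 10, 10, 10, 10, 10])

```text
t: 11.48
position: [0.673, -0.0541, 0.0248]
orientation: [3.141, 0.0, 2.621]
force: [-1.4, 0.9, 6.3]
finger_gap: 0.0118
```

Emit:
move_arm([
  [0, 0, -0.5],
  [0, 0, -1],
  [0, 0, -1],
  [0, 0, -1],
  [0, 0, 0],
], yaw=[0, 0, 0, 0, 0], hand=[10, 10, 10, 10, 10])

```text
t: 12.1
position: [0.6743, -0.0545, 0.1325]
orientation: [3.139, 0.004, 2.621]
force: [-0.1, 0.5, -2.7]
finger_gap: 0.0117
```

```bash
python3 plan.py .5284 .2785 .125 173.6 13;  python3 snap.py scene s8 200 180 400 390 2.8
```

```text
t 12.10 pos [ 0.6743 -0.0545  0.1325] yaw 150.2 gap 11.7 F [-0.1  0.5 -2.7]
13 rows: slide [0.64 0.69 0.02] yaw -0.36 sums [8.27 8.97 0.23] -4.69
```

View pics/s8.png

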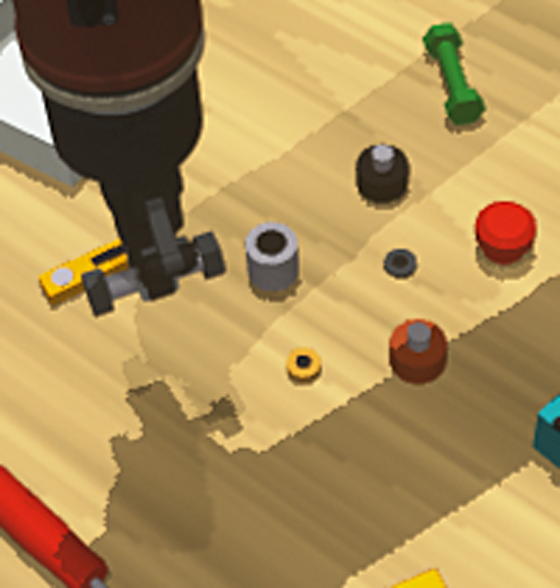

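The bolt is held about at its middle, with its ends at (98,290) and (208,253). I move it to the box.

Emit:
move_arm([
  [0.64, 0.69, 0.02],
  [0.64, 0.69, 0.02],
  [0.64, 0.69, 0.02],
  [0.64, 0.69, 0.02],
  [0.64, 0.69, 0.02],
  [0.64, 0.69, 0.02],
  [0.64, 0.69, 0.02],
  [0.64, 0.69, 0.02],
  [0.64, 0.69, 0.02],
  [0.64, 0.69, 0.02],
], yaw=[-0.36, -0.36, -0.36, -0.36, -0.36, -0.36, -0.36, -0.36, -0.36, -0.36], hand=[10, 10, 10, 10, 10, 10, 10, 10, 10, 10])

```text
t: 13.4
position: [0.5705, 0.2098, 0.1234]
orientation: [3.142, 0.0, 2.937]
force: [-0.4, -0.1, -0.9]
finger_gap: 0.0116
```

Emit:
move_arm([
  [0.64, 0.69, 0.02],
  [0.64, 0.69, 0.02],
  [0.64, 0.69, 0.02],
  [0, 0, 0],
], yaw=[-0.36, -0.36, -0.36, 0], hand=[10, 10, 10, 10])

```text
t: 13.9
position: [0.5234, 0.2826, 0.1214]
orientation: [3.141, -0.001, 3.035]
force: [0.4, 0.1, -1.7]
finger_gap: 0.0115
```

```bash
python3 plan.py .5284 .2785 .032 173.6 5;  python3 snap.py scene s9 340 180 590 450 2.2; python3 snap.py top t9 80 150 320 300 3.3; python3 - <<'E'
from chk import *
for n,m in(('top','t9'),('scene','s9')):
    print(n,inbox(n,m,lambda h:(h[...,1]<110)|(h[...,2]<90),.075,.128))
E
```

```text
t 13.90 pos [0.5234 0.2826 0.1214] yaw 173.9 gap 11.5 F [ 0.4  0.1 -1.7]
5 rows: slide [-0.04 -0.02  0.6 ] yaw 0.01 sums [-0.18 -0.12  2.98] 0.05
top (((-5.270336151123047, -6.288233757019043), (27.296998977661133, 77.20096588134766), 86.68374633789062), np.float64(0.11606362973966726), 209)
scene (((-3.853689193725586, -0.8038558959960938), (38.39217758178711, 75.98653411865234), 84.01847839355469), np.float64(0.11519284180536628), 645)
```

View pics/s9.png

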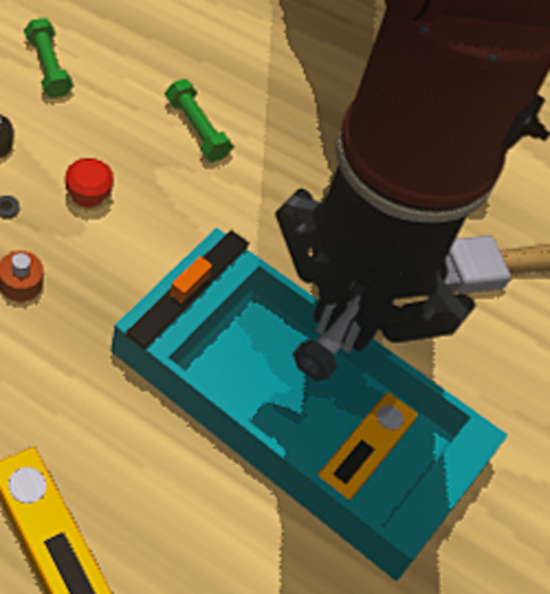

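View pics/t9.png

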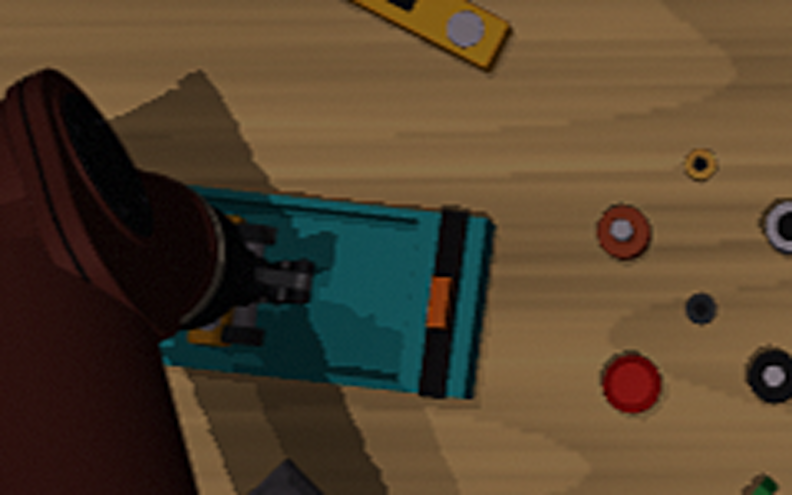

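The bolt hangs crosswise at about (-5, -4) in the box frame. I shift it 5 mm and lower it.

Emit:
move_arm([
  [-0.18, -0.12, 0.8],
  [0, 0, 0.8],
  [0, 0, 0.7],
  [0, 0, 0.45],
  [0, 0, 0.2],
  [0, 0, 0],
], yaw=[0.05, 0, 0, 0, 0, 0], hand=[10, 10, 10, 10, 10, 10])

```text
t: 14.75
position: [0.5308, 0.275, 0.0332]
orientation: [-3.141, 0.0, 3.025]
force: [1.2, 0.8, -1.9]
finger_gap: 0.0117
```

```bash
python3 plan.py .5284 .2785 .030 173.6;  python3 snap.py scene s10 340 180 590 450 2.2
```

```text
t 14.75 pos [0.5308 0.275  0.0332] yaw 173.3 gap 11.7 F [ 1.2  0.8 -1.9]
1 rows: slide [0.09 0.11 0.11] yaw -0.06 sums [0.09 0.11 0.11] -0.06
```

View pics/s10.png

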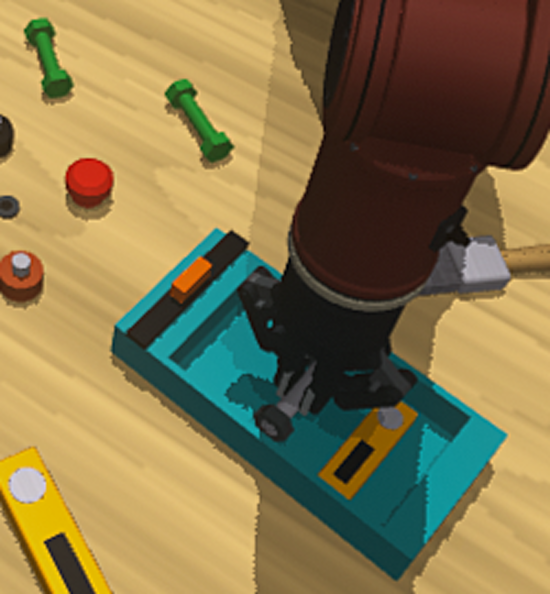

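The bolt end at (273,422) is inside the wall and clear of the lever. I lower 3 mm and release.

Emit:
move_arm([
  [0, 0, 0.1],
  [0, 0, 0],
  [0, 0, 0],
  [0, 0, 0],
  [0, 0, 0],
  [0, 0, -0.4],
  [0, 0, -1],
  [0, 0, -1],
  [0, 0, -1],
], yaw=[0, 0, 0, 0, 0, 0, 0, 0, 0], hand=[10, 10, 24, 24, 24, 24, 24, 50, 60])

```text
t: 15.92
position: [0.5307, 0.2751, 0.1341]
orientation: [3.141, 0.001, 3.025]
force: [-0.2, -0.3, -0.7]
finger_gap: 0.0586
```

```bash
python3 plan.py .463 .0455 .12 86 18;  python3 snap.py scene s11 340 180 590 450 2.2; python3 - <<'E'
from chk import *
n,m='scene','s11'
W=cloud(n,np.load(f'pics/{m}.npy')); q=W[...,:2]-BO[n]; X=q@ex*1e3; Y=q@ey*1e3; Z=W[...,2]
k=(abs(X)<52)&(abs(Y+8)<28)&(Z>.013)&(Z<.045); print(k.sum(),cv2.minAreaRect(np.stack([X[k],Y[k]],-1).astype(np.float32)),np.percentile(Z[k],95))
E
```

```text
t 15.93 pos [0.5307 0.2751 0.1341] yaw 173.3 gap 58.6 F [-0.2 -0.3 -0.7]
18 rows: slide [-0.26 -0.42  0.03] yaw 0.97 sums [-4.6  -7.51  0.46] 17.46
592 ((2.1763458251953125, -8.240252494812012), (81.10733032226562, 27.665590286254883), 0.26662397384643555) 0.030046913798011415
```

View pics/s11.png

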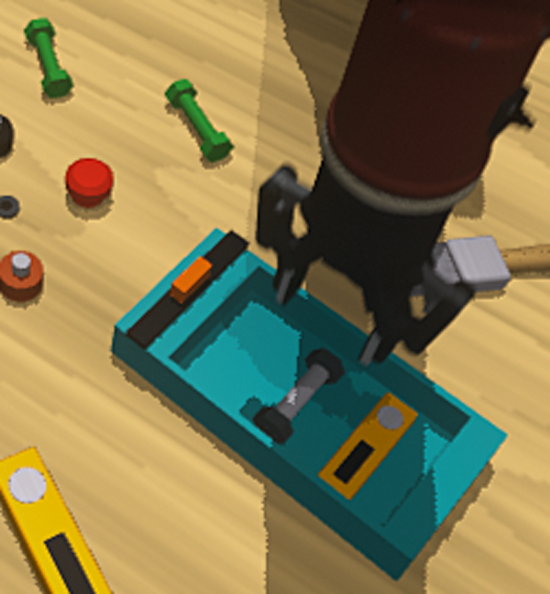

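The bolt lies on the floor at about (2,-8), clear of the lever. Next is the red head, turning the jaws along x on the way.

Emit:
move_arm([
  [-0.26, -0.42, 0.03],
  [-0.26, -0.42, 0.03],
  [-0.26, -0.42, 0.03],
  [-0.26, -0.42, 0.03],
  [-0.26, -0.42, 0.03],
  [-0.26, -0.42, 0.03],
  [-0.26, -0.42, 0.03],
  [-0.26, -0.42, 0.03],
  [-0.26, -0.42, 0.03],
  [-0.26, -0.42, 0.03],
], yaw=[0.97, 0.97, 0.97, 0.97, 0.97, 0.97, 0.97, 0.97, 0.97, 0.97], hand=[70, 70, 70, 70, 70, 70, 70, 70, 70, 70])

```text
t: 17.23
position: [0.5388, 0.131, 0.1238]
orientation: [3.141, 0.0, 2.175]
force: [0.4, 0.4, 1.0]
finger_gap: 0.07
```

Emit:
move_arm([
  [-0.26, -0.42, 0.03],
  [-0.26, -0.42, 0.03],
  [-0.26, -0.42, 0.03],
  [-0.26, -0.42, 0.03],
  [-0.26, -0.42, 0.03],
  [-0.26, -0.42, 0.03],
  [-0.26, -0.42, 0.03],
  [-0.26, -0.42, 0.03],
  [0, 0, 0],
], yaw=[0.97, 0.97, 0.97, 0.97, 0.97, 0.97, 0.97, 0.97, 0], hand=[70, 70, 70, 70, 70, 70, 70, 70, 70])

```text
t: 18.35
position: [0.463, 0.0426, 0.1164]
orientation: [3.141, -0.001, 1.501]
force: [-0.1, -0.4, 0.2]
finger_gap: 0.0702
```

```bash
python3 plan.py .463 .0455 .045 86 3;  python3 snap.py scene s12 250 150 450 350 2.8
```

```text
t 18.35 pos [0.463  0.0426 0.1164] yaw 86.0 gap 70.2 F [-0.1 -0.4  0.2]
3 rows: slide [ 0.03 -0.    0.79] yaw 0.00 sums [ 0.09 -0.01  2.38] 0.00
```

View pics/s12.png

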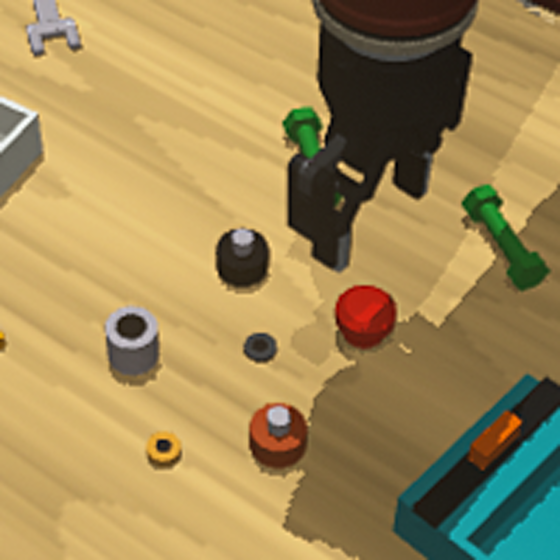

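The jaws straddle the red head at (365,315) along x. I go down to 30 mm and check.

Emit:
move_arm([
  [0.09, 0, 0.8],
  [0, 0, 0.8],
  [0, 0, 0.8],
  [0, 0, 0.45],
  [0, 0, 0],
], yaw=[0, 0, 0, 0, 0], hand=[70, 70, 70, 70, 70])

```text
t: 19.02
position: [0.4634, 0.0456, 0.03]
orientation: [-3.141, 0.001, 1.502]
force: [1.2, 0.3, 0.4]
finger_gap: 0.0697
```

```bash
python3 plan.py .463 .0455 .025 86;  python3 snap.py scene s13 300 180 450 300 4
```

```text
t 19.02 pos [0.4634 0.0456 0.03  ] yaw 86.1 gap 69.7 F [1.2 0.3 0.4]
1 rows: slide [-0.   -0.01  0.17] yaw 0.01 sums [-0.   -0.01  0.17] 0.01
```

View pics/s13.png

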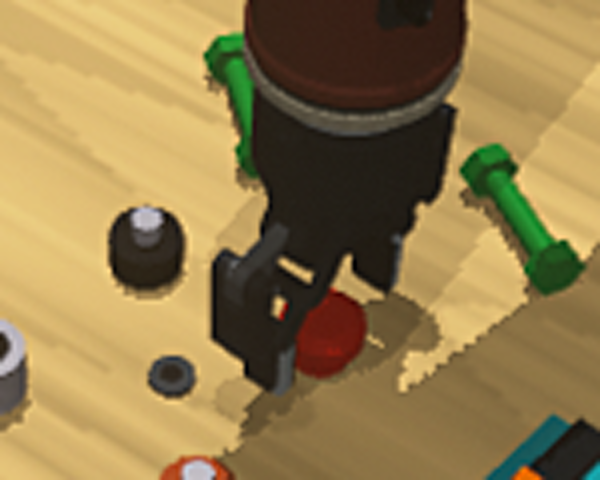

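The head sits between the pads, (285,360) and (385,265). I lower 4 mm, close and lift.

Emit:
move_arm([
  [0, 0, 0.13],
  [0, 0, 0],
  [0, 0, 0],
  [0, 0, 0],
  [0, 0, 0],
  [0, 0, 0],
  [0, 0, -0.4],
  [0, 0, -1],
  [0, 0, -1],
  [0, 0, -1],
], yaw=[0, 0, 0, 0, 0, 0, 0, 0, 0, 0], hand=[70, 34, 34, 34, 34, 34, 34, 34, 34, 34])

```text
t: 20.32
position: [0.4635, 0.0454, 0.1302]
orientation: [3.141, -0.0, 1.501]
force: [-0.1, 0.4, -0.6]
finger_gap: 0.037
```

```bash
python3 plan.py .5226 .2269 .125 83.6 8;  python3 snap.py scene s14 250 130 450 330 2.8
```

```text
t 20.32 pos [0.4635 0.0454 0.1302] yaw 86.0 gap 37.0 F [-0.1  0.4 -0.6]
8 rows: slide [0.77 0.18 0.02] yaw 0.06 sums [6.2  1.43 0.17] 0.48
```

View pics/s14.png

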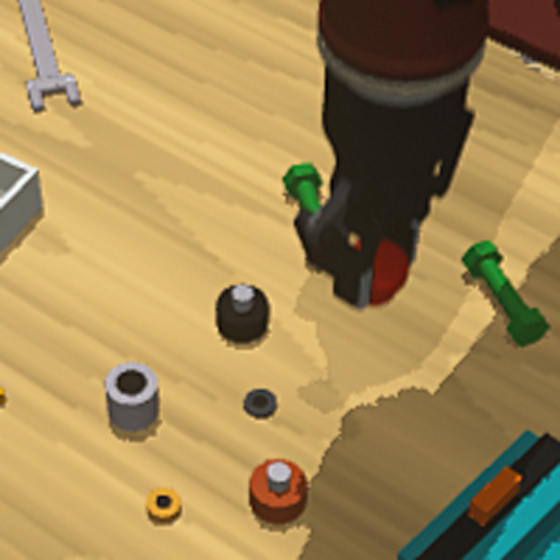

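The head is held, with a gap of 37 mm. I carry it over the box, passing above the gauge fin at 125 mm.

Emit:
move_arm([
  [0.77, 0.18, 0.02],
  [0.77, 0.18, 0.02],
  [0.77, 0.18, 0.02],
  [0.77, 0.18, 0.02],
  [0.77, 0.18, 0.02],
  [0.77, 0.18, 0.02],
  [0.77, 0.18, 0.02],
  [0.77, 0.18, 0.02],
  [0, 0, 0],
], yaw=[0.06, 0.06, 0.06, 0.06, 0.06, 0.06, 0.06, 0.06, 0], hand=[34, 34, 34, 34, 34, 34, 34, 34, 34])

```text
t: 21.5
position: [0.523, 0.2284, 0.1234]
orientation: [3.141, 0.0, 1.462]
force: [-0.9, -1.0, -0.6]
finger_gap: 0.0371
```

```bash
python3 plan.py .5226 .2269 .033 83.6 5;  python3 snap.py scene s15 340 180 590 450 2.2; python3 snap.py top t15 80 150 320 300 3.3; python3 - <<'E'
from chk import *
for n,m in(('top','t15'),('scene','s15')):
    print(n,inbox(n,m,lambda h:((h[...,0]>174)|(h[...,0]<5))&(h[...,1]>150),.08,.15))
E
```

```text
t 21.50 pos [0.523  0.2284 0.1234] yaw 83.8 gap 37.1 F [-0.9 -1.  -0.6]
5 rows: slide [-0.01 -0.    0.6 ] yaw 0.01 sums [-0.05 -0.01  3.01] 0.03
top (((-3.2807083129882812, -70.64600372314453), (14.384744644165039, 58.904029846191406), 84.94329833984375), np.float64(0.12415060057355012), 99)
scene (((2.4789466857910156, -45.19731903076172), (38.685035705566406, 28.975849151611328), 44.138031005859375), np.float64(0.1240190435784696), 186)
```

View pics/s15.png

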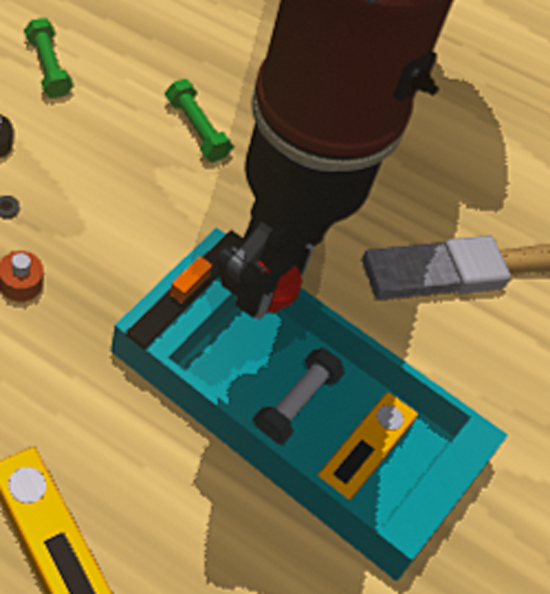

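Position is good, with a clear floor below. I lower the head.

Emit:
move_arm([
  [-0.05, 0, 0.8],
  [0, 0, 0.8],
  [0, 0, 0.7],
  [0, 0, 0.45],
  [0, 0, 0.2],
  [0, 0, 0],
], yaw=[0, 0, 0, 0, 0, 0], hand=[34, 34, 34, 34, 34, 34])

```text
t: 22.35
position: [0.5227, 0.2242, 0.0354]
orientation: [3.142, 0.0, 1.459]
force: [0.9, -0.6, -0.2]
finger_gap: 0.0374
```

```bash
python3 plan.py .5226 .2269 .031 83.6;  python3 snap.py scene s16 340 180 590 450 2.2
```

```text
t 22.35 pos [0.5227 0.2242 0.0354] yaw 83.6 gap 37.4 F [ 0.9 -0.6 -0.2]
1 rows: slide [ 0.09 -0.01  0.15] yaw -0.00 sums [ 0.09 -0.01  0.15] -0.00
```

View pics/s16.png

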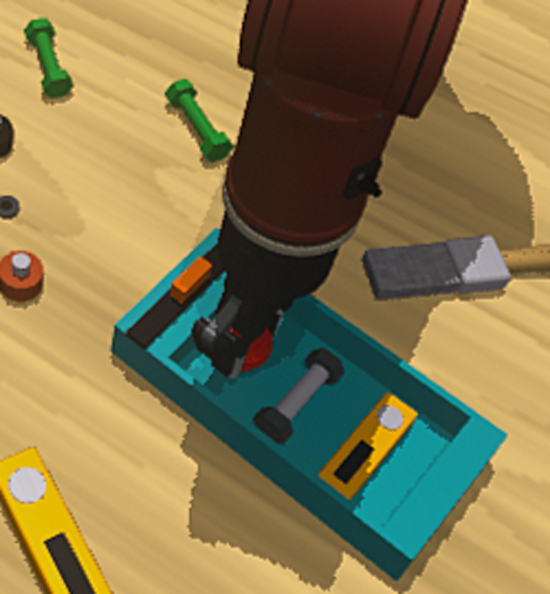

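Emit:
move_arm([
  [0, 0, 0.07],
  [0, 0, 0.07],
  [0, 0, 0],
  [0, 0, 0],
  [0, 0, 0],
  [0, 0, 0],
  [0, 0, -0.5],
  [0, 0, -1],
  [0, 0, -1],
  [0, 0, -1],
], yaw=[0, 0, 0, 0, 0, 0, 0, 0, 0, 0], hand=[34, 34, 34, 47, 47, 47, 47, 47, 47, 60])

```text
t: 23.65
position: [0.5227, 0.2243, 0.138]
orientation: [3.141, -0.0, 1.459]
force: [0.2, -0.4, 0.0]
finger_gap: 0.0599
```

```bash
python3 plan.py .567 .052 .125 90 8;  python3 snap.py scene s17 340 180 590 450 2.2; python3 - <<'E'
from chk import *
n,m='scene','s17'
print(inbox(n,m,lambda h:((h[...,0]>174)|(h[...,0]<5))&(h[...,1]>150),.02,.05))
E
```

```text
t 23.65 pos [0.5227 0.2243 0.138 ] yaw 83.6 gap 59.9 F [ 0.2 -0.4  0. ]
8 rows: slide [-0.71  0.23  0.05] yaw -0.16 sums [-5.64  1.83  0.43] -1.28
(((1.5204763412475586, -59.05931091308594), (38.70448684692383, 37.78949737548828), 63.03242874145508), np.float64(0.03357134046800674), 459)
```

View pics/s17.png

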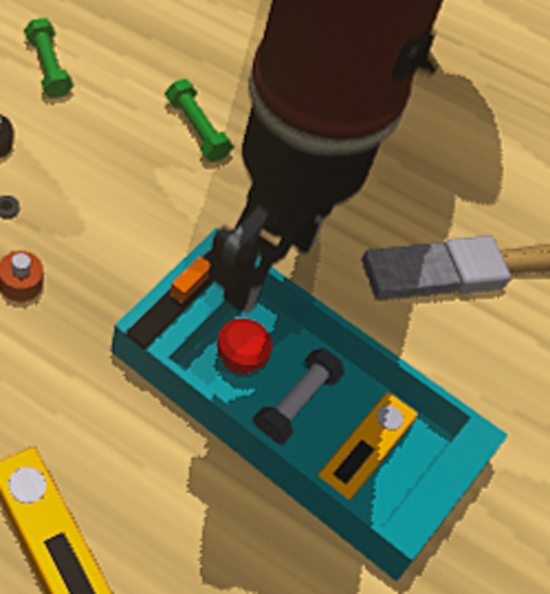

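The head stands on its neck at about (1.5,-59), round from above. Next is the brown foot.

Emit:
move_arm([
  [-0.71, 0.23, 0.05],
  [-0.71, 0.23, 0.05],
  [-0.71, 0.23, 0.05],
  [-0.71, 0.23, 0.05],
  [-0.71, 0.23, 0.05],
  [-0.71, 0.23, 0.05],
  [-0.71, 0.23, 0.05],
  [-0.71, 0.23, 0.05],
  [0, 0, 0],
], yaw=[-0.16, -0.16, -0.16, -0.16, -0.16, -0.16, -0.16, -0.16, 0], hand=[64, 64, 64, 64, 64, 64, 64, 64, 64])

```text
t: 24.82
position: [0.5674, 0.049, 0.1248]
orientation: [3.141, 0.001, 1.568]
force: [0.6, 0.6, 0.6]
finger_gap: 0.064
```

```bash
python3 plan.py .567 .052 .034 90 5
```

```text
t 24.82 pos [0.5674 0.049  0.1248] yaw 89.8 gap 64.0 F [0.6 0.6 0.6]
5 rows: slide [ 0.02 -0.    0.61] yaw -0.01 sums [ 0.1  -0.02  3.03] -0.03
```

Emit:
move_arm([
  [0.1, 0, 0.8],
  [0, 0, 0.8],
  [0, 0, 0.8],
  [0, 0, 0.6],
  [0, 0, 0],
], yaw=[0, 0, 0, 0, 0], hand=[64, 64, 64, 64, 64])

```text
t: 25.45
position: [0.5662, 0.0545, 0.0331]
orientation: [-3.14, 0.001, 1.571]
force: [0.4, 0.3, 0.9]
finger_gap: 0.064
```

```bash
python3 plan.py .567 .052 .024 90;  python3 snap.py scene s18 270 210 420 340 4
```

```text
t 25.45 pos [0.5662 0.0545 0.0331] yaw 90.0 gap 64.0 F [0.4 0.3 0.9]
1 rows: slide [-0.08  0.03  0.3 ] yaw 0.01 sums [-0.08  0.03  0.3 ] 0.01
```

View pics/s18.png

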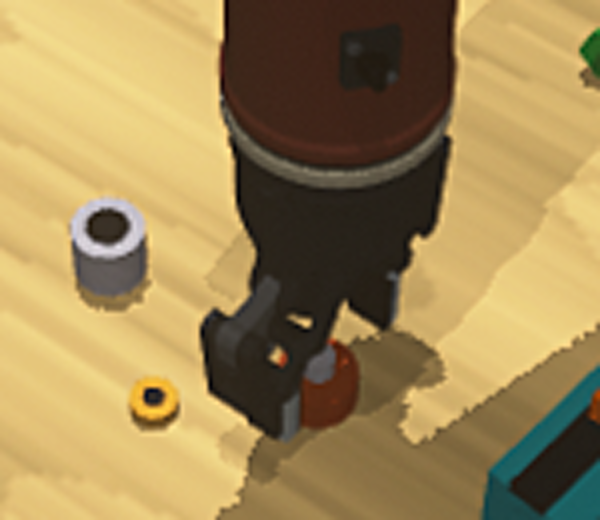

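The foot is between the pads, (290,410) and (390,300). I lower 9 mm, close and lift.

Emit:
move_arm([
  [-0.05, 0.03, 0.2],
  [0, 0, 0.1],
  [0, 0, 0],
  [0, 0, 0],
  [0, 0, 0],
  [0, 0, 0],
  [0, 0, 0],
  [0, 0, -0.5],
  [0, 0, -1],
  [0, 0, -1],
], yaw=[0, 0, 0, 0, 0, 0, 0, 0, 0, 0], hand=[64, 64, 30, 30, 30, 30, 30, 30, 30, 30])

```text
t: 26.75
position: [0.5679, 0.0523, 0.1015]
orientation: [3.141, 0.0, 1.571]
force: [0.6, -0.0, -0.1]
finger_gap: 0.033
```

Emit:
move_arm([
  [0, 0, -1],
  [0, 0, 0],
], yaw=[0, 0], hand=[30, 30])

```text
t: 27.0
position: [0.5695, 0.0526, 0.1331]
orientation: [3.137, -0.002, 1.571]
force: [0.0, 0.1, -0.5]
finger_gap: 0.0335
```

```bash
python3 plan.py .5366 -.2582 .125 96.5 12;  python3 snap.py scene s19 200 130 450 340 2.8
```

```text
t 27.00 pos [0.5695 0.0526 0.1331] yaw 90.0 gap 33.5 F [ 0.   0.1 -0.5]
12 rows: slide [-0.86 -0.14  0.02] yaw -0.11 sums [-10.29  -1.64   0.25] -1.30
```

View pics/s19.png

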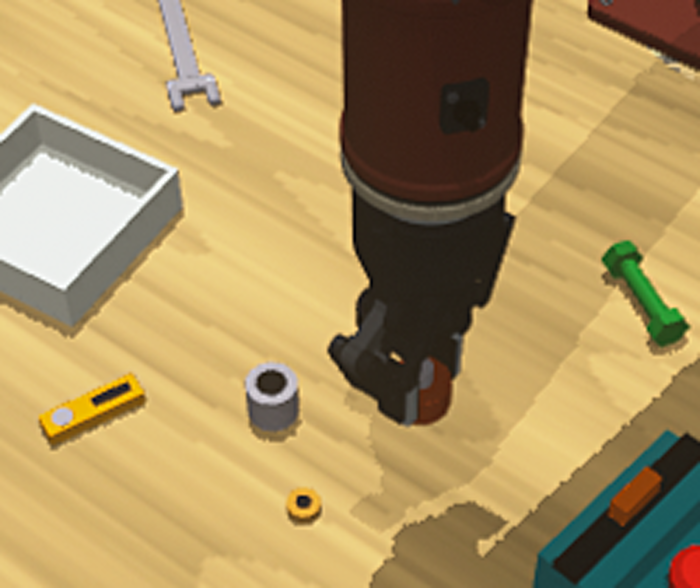

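The foot is held upright, with a gap of 33.5 mm. I carry it to the tray.

Emit:
move_arm([
  [-0.86, -0.14, 0.02],
  [-0.86, -0.14, 0.02],
  [-0.86, -0.14, 0.02],
  [-0.86, -0.14, 0.02],
  [-0.86, -0.14, 0.02],
  [-0.86, -0.14, 0.02],
  [-0.86, -0.14, 0.02],
  [-0.86, -0.14, 0.02],
  [-0.86, -0.14, 0.02],
  [-0.86, -0.14, 0.02],
], yaw=[-0.11, -0.11, -0.11, -0.11, -0.11, -0.11, -0.11, -0.11, -0.11, -0.11], hand=[30, 30, 30, 30, 30, 30, 30, 30, 30, 30])

```text
t: 28.3
position: [0.5364, -0.2076, 0.1231]
orientation: [-3.14, -0.0, 1.667]
force: [0.7, 0.4, -1.1]
finger_gap: 0.0335
```

Emit:
move_arm([
  [-0.86, -0.14, 0.02],
  [-0.86, -0.14, 0.02],
  [0, 0, 0],
], yaw=[-0.11, -0.11, 0], hand=[30, 30, 30])

```text
t: 28.68
position: [0.5326, -0.2614, 0.122]
orientation: [-3.14, 0.001, 1.683]
force: [-0.1, 1.0, -0.7]
finger_gap: 0.0336
```

```bash
python3 plan.py .5366 -.2582 .033 96.5 5;  python3 snap.py scene s20 130 90 330 290 2.8
```

```text
t 28.68 pos [ 0.5326 -0.2614  0.122 ] yaw 96.4 gap 33.6 F [-0.1  1.  -0.7]
5 rows: slide [0.02 0.03 0.59] yaw -0.00 sums [0.09 0.15 2.97] -0.02
```

View pics/s20.png

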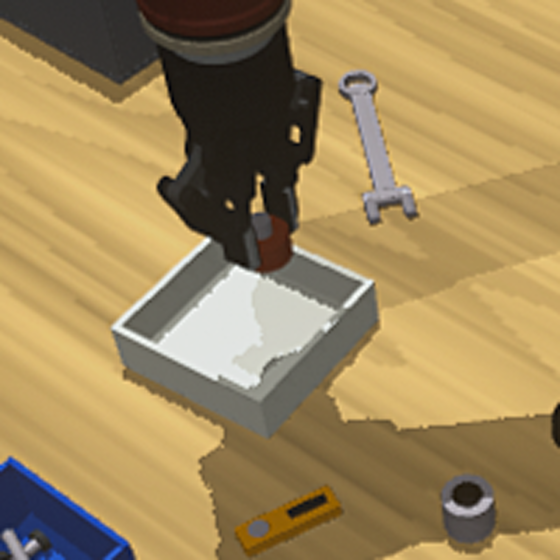

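Emit:
move_arm([
  [0.09, 0.15, 0.8],
  [0, 0, 0.8],
  [0, 0, 0.8],
  [0, 0, 0.45],
  [0, 0, 0.15],
  [0, 0, 0],
], yaw=[0, 0, 0, 0, 0, 0], hand=[30, 30, 30, 30, 30, 30])

```text
t: 29.48
position: [0.5384, -0.2559, 0.0331]
orientation: [3.141, 0.0, 1.686]
force: [0.7, 1.0, -0.1]
finger_gap: 0.0336
```

```bash
python3 plan.py .5366 -.2582 .0295 96.5;  python3 snap.py scene s21 130 90 330 290 2.8
```

```text
t 29.48 pos [ 0.5384 -0.2559  0.0331] yaw 96.6 gap 33.6 F [ 0.7  1.  -0.1]
1 rows: slide [-0.07 -0.07  0.12] yaw 0.03 sums [-0.07 -0.07  0.12] 0.03
```

View pics/s21.png

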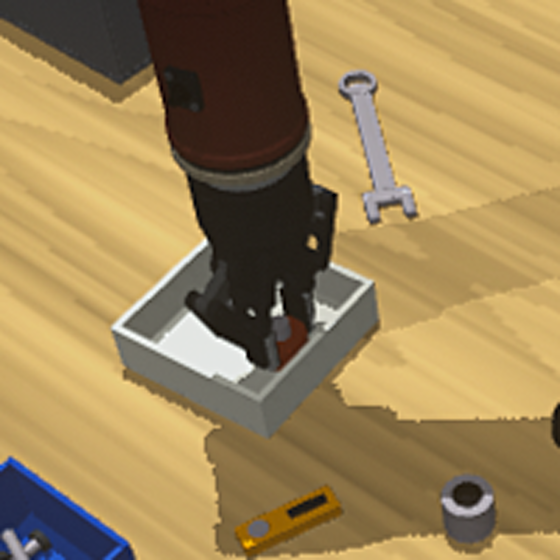

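The foot is inside the tray near its +y wall, at (288,345). I lower 4 mm, open a little and lift.

Emit:
move_arm([
  [0, 0, 0.12],
  [0, 0, 0],
  [0, 0, 0],
  [0, 0, 0],
  [0, 0, 0],
  [0, 0, -0.5],
  [0, 0, -1],
  [0, 0, -1],
  [0, 0, -1],
], yaw=[0, 0, 0, 0, 0, 0, 0, 0, 0], hand=[30, 30, 44, 44, 44, 44, 44, 60, 62])

```text
t: 30.65
position: [0.5382, -0.2562, 0.1362]
orientation: [3.141, 0.0, 1.686]
force: [0.4, 0.6, -0.0]
finger_gap: 0.0616
```

```bash
python3 plan.py .568 -.063 .125 90 7;  python3 snap.py scene s22 130 90 330 290 2.8
```

```text
t 30.65 pos [ 0.5382 -0.2562  0.1362] yaw 96.6 gap 61.6 F [ 0.4  0.6 -0. ]
7 rows: slide [0.91 0.2  0.05] yaw 0.19 sums [6.36 1.42 0.37] 1.32
```

View pics/s22.png

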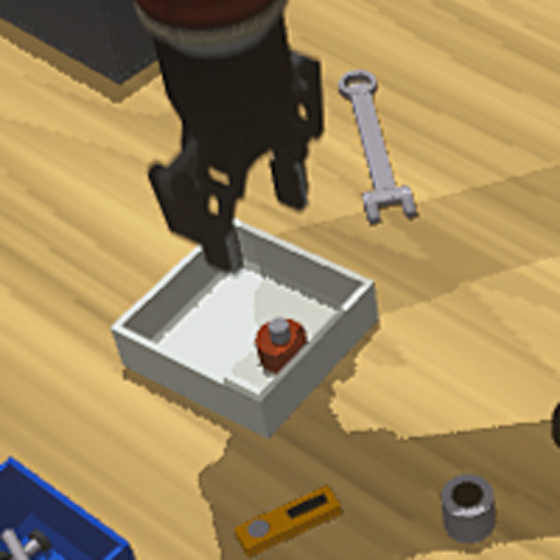

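The brown foot stands in the tray at (280,345). Next is the sleeve.

Emit:
move_arm([
  [0.91, 0.2, 0.05],
  [0.91, 0.2, 0.05],
  [0.91, 0.2, 0.05],
  [0.91, 0.2, 0.05],
  [0.91, 0.2, 0.05],
  [0.91, 0.2, 0.05],
  [0.91, 0.2, 0.05],
  [0, 0, 0],
], yaw=[0.19, 0.19, 0.19, 0.19, 0.19, 0.19, 0.19, 0], hand=[64, 64, 64, 64, 64, 64, 64, 64])

```text
t: 31.7
position: [0.5681, -0.06, 0.1242]
orientation: [3.141, -0.001, 1.574]
force: [-0.1, -0.9, 0.1]
finger_gap: 0.0639
```

Emit:
move_arm([
  [0, 0, 0.7],
  [0, 0, 0.8],
  [0, 0, 0.7],
  [0, 0, 0.4],
  [0, 0, 0],
], yaw=[0, 0, 0, 0, 0], hand=[64, 64, 64, 64, 64])

```text
t: 32.33
position: [0.5671, -0.0633, 0.0456]
orientation: [-3.141, 0.0, 1.57]
force: [-0.2, 1.1, -1.1]
finger_gap: 0.0641
```

```bash
python3 plan.py .568 -.063 .025 90;  python3 snap.py scene s23 220 190 390 340 4
```

```text
t 32.33 pos [ 0.5671 -0.0633  0.0456] yaw 89.9 gap 64.1 F [-0.2  1.1 -1.1]
1 rows: slide [0.01 0.03 0.69] yaw -0.01 sums [0.01 0.03 0.69] -0.01
```

View pics/s23.png

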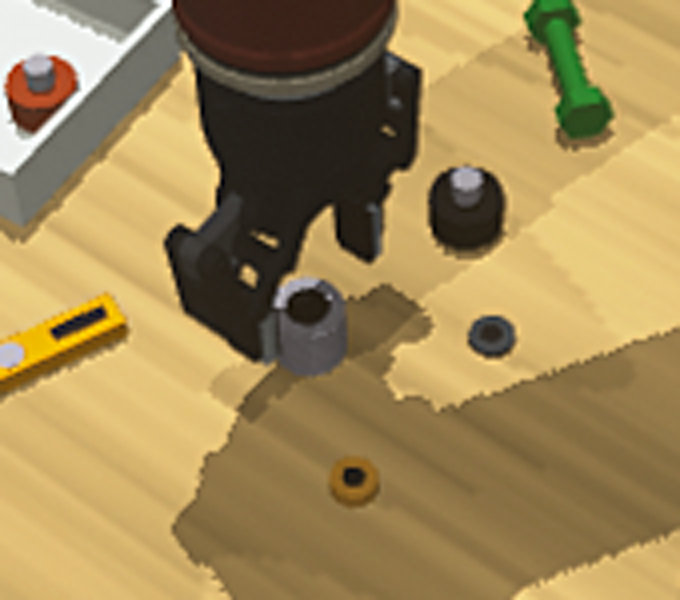

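The sleeve at (310,330) stands between the pads, and the -x jaw clears the black foot by about 35 mm. I lower, close and lift.

Emit:
move_arm([
  [0, 0, 0.4],
  [0, 0, 0.28],
  [0, 0, 0],
  [0, 0, 0],
  [0, 0, 0],
  [0, 0, 0],
  [0, 0, 0],
  [0, 0, -0.4],
  [0, 0, -1],
  [0, 0, -1],
], yaw=[0, 0, 0, 0, 0, 0, 0, 0, 0, 0], hand=[64, 64, 28, 28, 28, 28, 28, 28, 28, 28])

```text
t: 33.62
position: [0.5673, -0.0627, 0.0986]
orientation: [-3.141, 0.0, 1.57]
force: [-0.1, 0.2, -0.9]
finger_gap: 0.0322
```

Emit:
move_arm([
  [0, 0, -1],
  [0, 0, 0],
], yaw=[0, 0], hand=[28, 28])

```text
t: 33.88
position: [0.5689, -0.0628, 0.13]
orientation: [3.137, -0.001, 1.57]
force: [0.2, 0.8, -1.4]
finger_gap: 0.0321
```

```bash
python3 plan.py .5434 -.3178 .13 96.5 10;  python3 snap.py scene s24 200 130 400 340 2.8
```

```text
t 33.88 pos [ 0.5689 -0.0628  0.13  ] yaw 90.0 gap 32.1 F [ 0.2  0.8 -1.4]
10 rows: slide [-0.85 -0.13 -0.  ] yaw -0.13 sums [-8.45 -1.28 -0.01] -1.31
```

View pics/s24.png

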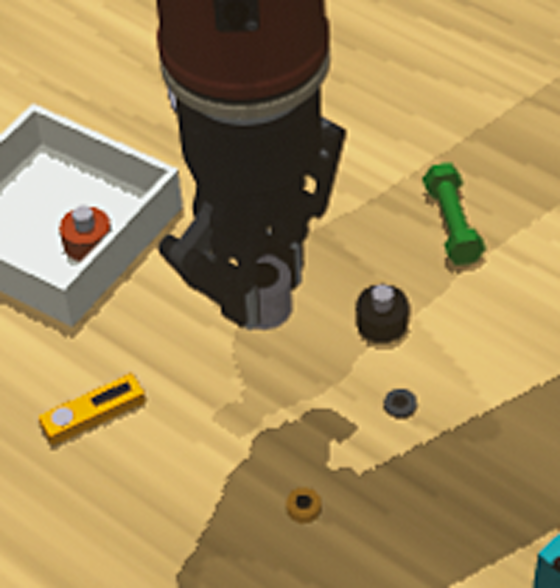

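The sleeve is held upright, and the black foot at (383,315) is undisturbed. I move to the tray's -y half.

Emit:
move_arm([
  [-0.85, -0.13, 0],
  [-0.85, -0.13, 0],
  [-0.85, -0.13, 0],
  [-0.85, -0.13, 0],
  [-0.85, -0.13, 0],
  [-0.85, -0.13, 0],
  [-0.85, -0.13, 0],
  [-0.85, -0.13, 0],
  [-0.85, -0.13, 0],
  [-0.85, -0.13, 0],
], yaw=[-0.13, -0.13, -0.13, -0.13, -0.13, -0.13, -0.13, -0.13, -0.13, -0.13], hand=[28, 28, 28, 28, 28, 28, 28, 28, 28, 28])

```text
t: 35.17
position: [0.5406, -0.3195, 0.1259]
orientation: [-3.14, -0.001, 1.684]
force: [-0.1, 0.1, -1.3]
finger_gap: 0.0323
```

Emit:
move_arm([
  [0, 0, 0.8],
  [0, 0, 0.7],
], yaw=[0, 0], hand=[28, 28])

```text
t: 35.42
position: [0.5407, -0.3188, 0.0803]
orientation: [-3.14, -0.001, 1.683]
force: [0.3, 0.6, -0.9]
finger_gap: 0.0322
```

```bash
python3 plan.py .5434 -.3178 .033 96.5;  python3 snap.py scene s25 130 90 330 290 2.8
```

```text
t 35.42 pos [ 0.5407 -0.3188  0.0803] yaw 96.4 gap 32.2 F [ 0.3  0.6 -0.9]
2 rows: slide [0.01 0.05 0.79] yaw -0.01 sums [0.02 0.1  1.58] -0.01
```

View pics/s25.png

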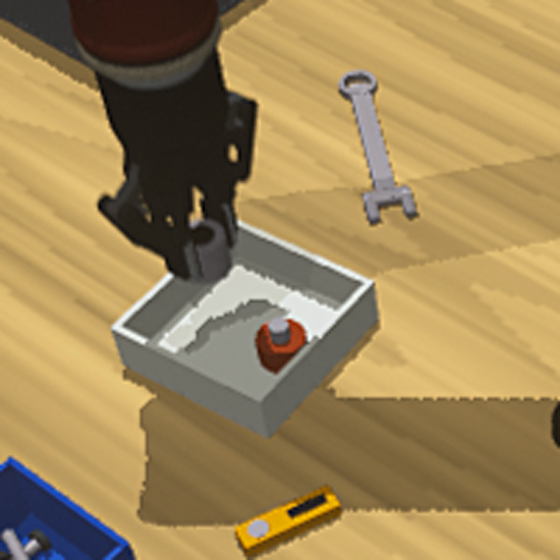

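Emit:
move_arm([
  [0.02, 0.1, 0.8],
  [0, 0, 0.5],
  [0, 0, 0.2],
  [0, 0, 0],
], yaw=[0, 0, 0, 0], hand=[28, 28, 28, 28])

```text
t: 35.98
position: [0.5442, -0.3182, 0.0373]
orientation: [-3.141, -0.0, 1.684]
force: [-0.4, 0.0, -0.8]
finger_gap: 0.0326
```

```bash
python3 plan.py .5434 -.3178 .0305 96.5;  python3 snap.py scene s26 130 90 330 290 2.8
```

```text
t 35.98 pos [ 0.5442 -0.3182  0.0373] yaw 96.5 gap 32.6 F [-0.4  0.  -0.8]
1 rows: slide [ 0.02 -0.02  0.23] yaw -0.01 sums [ 0.02 -0.02  0.23] -0.01
```

View pics/s26.png

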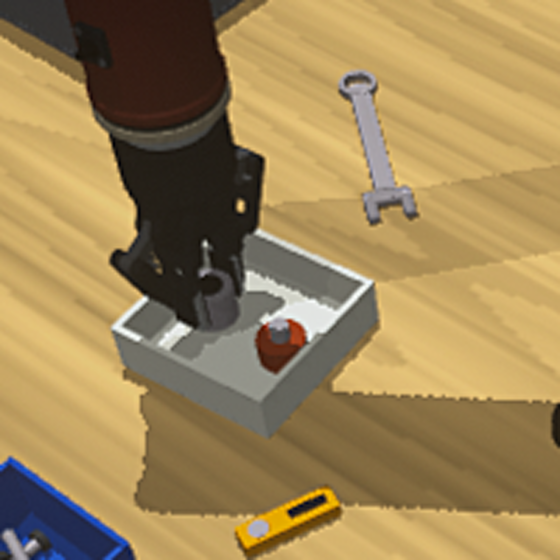

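The sleeve is inside the tray at (217,300), beside the foot. I lower 6 mm and release.

Emit:
move_arm([
  [0, 0, 0.12],
  [0, 0, 0.08],
  [0, 0, 0],
  [0, 0, 0],
  [0, 0, 0],
  [0, 0, 0],
  [0, 0, -0.5],
  [0, 0, -1],
  [0, 0, -1],
  [0, 0, -1],
], yaw=[0, 0, 0, 0, 0, 0, 0, 0, 0, 0], hand=[28, 28, 28, 42, 42, 42, 42, 42, 42, 42])

```text
t: 37.28
position: [0.5444, -0.3185, 0.1385]
orientation: [3.141, 0.001, 1.683]
force: [-0.5, 0.5, -0.2]
finger_gap: 0.0418
```

```bash
python3 plan.py .5155 .169 .13 173.6 18;  python3 snap.py scene s27 130 90 330 290 2.8; python3 snap.py top t27 80 140 400 300 2.4; python3 - <<'E'
from chk import *
for n,m in(('top','t27'),('scene','s27')):
    W=cloud(n,np.load(f'pics/{m}.npy'));f=W[(W[...,2]>.055)&(W[...,2]<.075)&(abs(W[...,1]-.165)<.05)&(abs(W[...,0]-.51)<.06)]; print(n,cv2.minAreaRect((f[:,:2]*1000).astype(np.float32)))
    print(inbox(n,m,lambda h:((h[...,0]>174)|(h[...,0]<5))&(h[...,1]>150),.02,.05))
    print(inbox(n,m,lambda h:(h[...,0]>12)&(h[...,0]<32)&(h[...,1]>120),.015,.04))
E
```

```text
t 37.27 pos [ 0.5444 -0.3185  0.1385] yaw 96.4 gap 41.8 F [-0.5  0.5 -0.2]
18 rows: slide [0.75 0.62 0.02] yaw -0.86 sums [13.56 11.17  0.27] -15.43
top ((516.2242431640625, 167.8400115966797), (12.675524711608887, 33.9514274597168), 82.98967742919922)
(((-15.326961517333984, -79.14970397949219), (85.76309204101562, 144.87261962890625), 37.134544372558594), np.float64(0.033747069341503816), 266)
(((0.7132835388183594, -21.495872497558594), (89.31199645996094, 166.34713745117188), 0.03848814219236374), np.float64(0.020361761804240593), 356)
scene ((515.7958374023438, 171.952880859375), (12.54235553741455, 35.18217468261719), 83.46774291992188)
(((1.8187532424926758, -59.316497802734375), (38.335838317871094, 37.51701736450195), 59.75002670288086), np.float64(0.03376680710141344), 458)
(((1.5420646667480469, -32.872650146484375), (90.66217803955078, 189.32884216308594), 0.12296862155199051), np.float64(0.020995903997746423), 675)
```

View pics/s27.png

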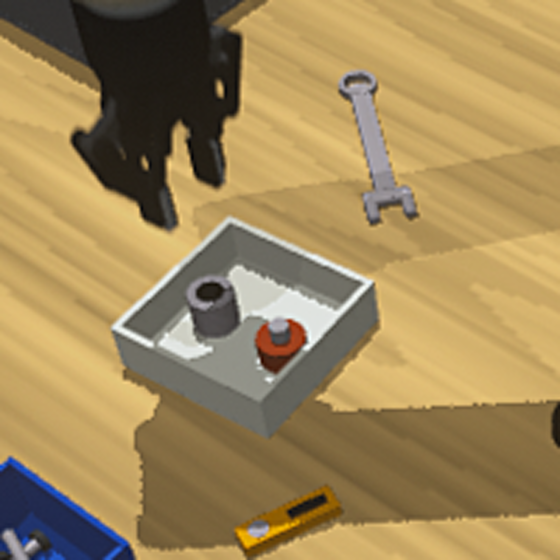

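View pics/t27.png

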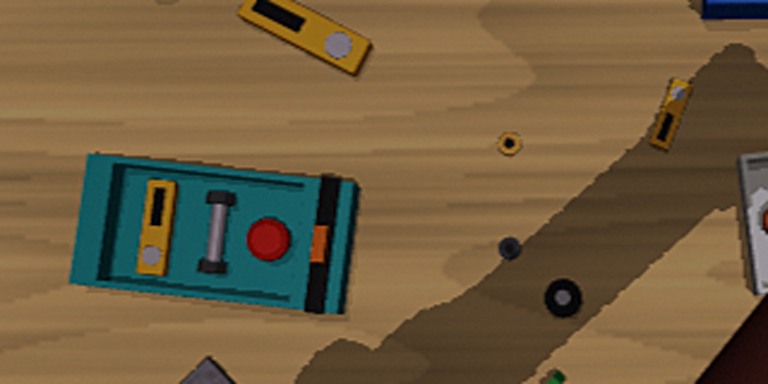

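Both kits are complete. The sleeve at (213,305) and the foot at (280,345) stand apart in the tray. In the box, the lever at (155,228), bolt at (216,232) and head at (268,240) are spread out with none overlapping. The black foot at (563,298) is undisturbed. I now go to the fin at (0.516, 0.170).

Emit:
move_arm([
  [0.75, 0.62, 0.02],
  [0.75, 0.62, 0.02],
  [0.75, 0.62, 0.02],
  [0.75, 0.62, 0.02],
  [0.75, 0.62, 0.02],
  [0.75, 0.62, 0.02],
  [0.75, 0.62, 0.02],
  [0.75, 0.62, 0.02],
  [0.75, 0.62, 0.02],
  [0.75, 0.62, 0.02],
], yaw=[-0.86, -0.86, -0.86, -0.86, -0.86, -0.86, -0.86, -0.86, -0.86, -0.86], hand=[42, 42, 42, 42, 42, 42, 42, 42, 42, 42])

```text
t: 38.62
position: [0.6119, -0.0393, 0.1303]
orientation: [-3.141, -0.0, 2.439]
force: [0.7, -0.7, 0.2]
finger_gap: 0.0422
```

Emit:
move_arm([
  [0.75, 0.62, 0.02],
  [0.75, 0.62, 0.02],
  [0.75, 0.62, 0.02],
  [0.75, 0.62, 0.02],
  [0.75, 0.62, 0.02],
  [0.75, 0.62, 0.02],
  [0.75, 0.62, 0.02],
  [0.75, 0.62, 0.02],
  [0, 0, 0],
], yaw=[-0.86, -0.86, -0.86, -0.86, -0.86, -0.86, -0.86, -0.86, 0], hand=[42, 42, 42, 42, 42, 42, 42, 42, 42])

```text
t: 39.75
position: [0.5131, 0.1702, 0.1254]
orientation: [3.141, -0.001, 3.041]
force: [0.4, -0.9, 0.1]
finger_gap: 0.0421
```

```bash
python3 plan.py .516 .170 .090 173.6;  python3 snap.py scene s28 340 180 590 450 2.2
```

```text
t 39.75 pos [0.5131 0.1702 0.1254] yaw 174.2 gap 42.1 F [ 0.4 -0.9  0.1]
2 rows: slide [-0.05  0.    0.59] yaw 0.06 sums [-0.1   0.    1.18] 0.13
```

View pics/s28.png

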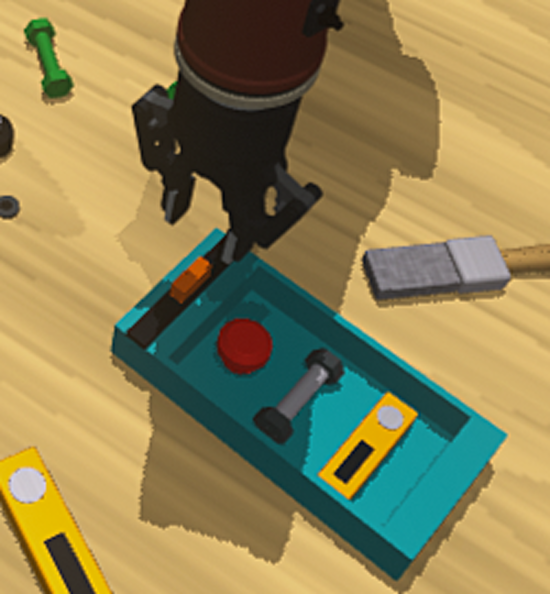

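The jaws at (175,205) and (232,245) bracket the fin at (190,278) along y. I go down with a stop for a look.

Emit:
move_arm([
  [-0.1, 0, 0.6],
  [0, 0, 0.6],
  [0, 0, 0.3],
  [0, 0, 0],
], yaw=[0.13, 0, 0, 0], hand=[42, 42, 42, 42])

```text
t: 40.3
position: [0.5176, 0.1665, 0.0792]
orientation: [-3.14, -0.002, 3.023]
force: [-0.5, -0.2, 0.2]
finger_gap: 0.0424
```

```bash
python3 plan.py .516 .170 .073 173.6;  python3 snap.py scene s29 360 240 500 350 5
```

```text
t 40.30 pos [0.5176 0.1665 0.0792] yaw 173.2 gap 42.4 F [-0.5 -0.2  0.2]
1 rows: slide [0.07 0.11 0.21] yaw -0.08 sums [0.07 0.11 0.21] -0.08
```

View pics/s29.png

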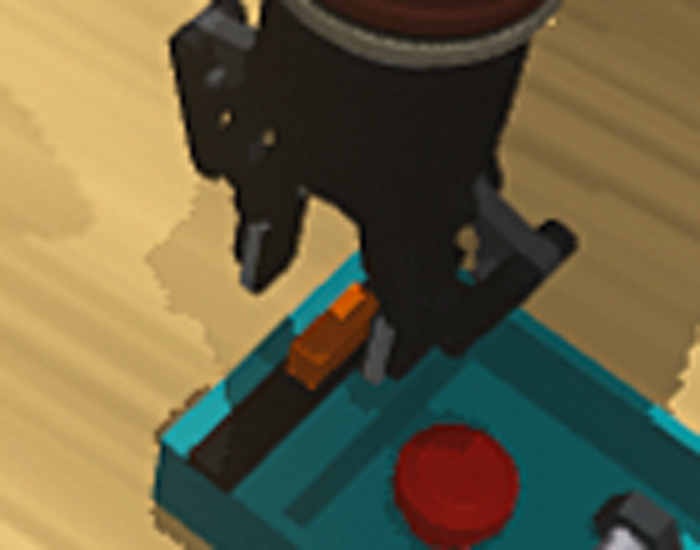

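The fin at (335,340) is between the jaws at (258,265) and (380,360). I centre, lower 6 mm and close.

Emit:
move_arm([
  [0.05, 0.11, 0.1],
  [0, 0, 0.1],
  [0, 0, 0],
  [0, 0, 0],
  [0, 0, 0],
  [0, 0, 0],
], yaw=[-0.05, 0, 0, 0, 0, 0], hand=[42, 42, 14, 14, 14, 14])

```text
t: 41.1
position: [0.5172, 0.1705, 0.0746]
orientation: [3.142, 0.0, 3.027]
force: [0.2, -0.5, 0.1]
finger_gap: 0.0136
```

```bash
python3 plan.py .5403 .384 .074 173.6 12;  python3 snap.py scene s30 360 240 500 350 5
```

```text
t 41.10 pos [0.5172 0.1705 0.0746] yaw 173.5 gap 13.6 F [ 0.2 -0.5  0.1]
12 rows: slide [0.  0.6 0. ] yaw -0.00 sums [0.04 7.16 0.02] -0.03
```

View pics/s30.png

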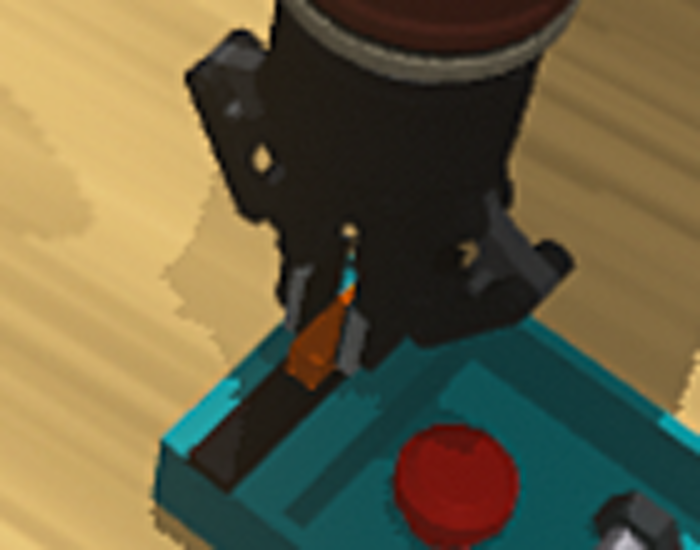

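The fin is between the pads with a gap of 13.6 mm. I slide along the box's +y.

Emit:
move_arm([
  [0, 0.3, 0],
  [0, 0.5, 0],
  [0, 0.6, 0],
  [0, 0.6, 0],
  [0, 0.6, 0],
  [0, 0.6, 0],
  [0, 0.6, 0],
  [0, 0.6, 0],
  [0, 0.6, 0],
  [0, 0.6, 0],
], yaw=[0, 0, 0, 0, 0, 0, 0, 0, 0, 0], hand=[14, 14, 14, 14, 14, 14, 14, 14, 14, 14])

```text
t: 42.4
position: [0.5363, 0.3386, 0.0745]
orientation: [-3.142, -0.0, 3.028]
force: [2.0, -1.5, 1.1]
finger_gap: 0.0142
```

```bash
python3 plan.py .5403 .383 .074 173.6 5;  python3 snap.py scene s31 340 180 590 450 2.2
```

```text
t 42.40 pos [0.5363 0.3386 0.0745] yaw 173.5 gap 14.2 F [ 2.  -1.5  1.1]
5 rows: slide [0.01 0.3  0.  ] yaw -0.01 sums [0.03 1.48 0.02] -0.03
```

View pics/s31.png

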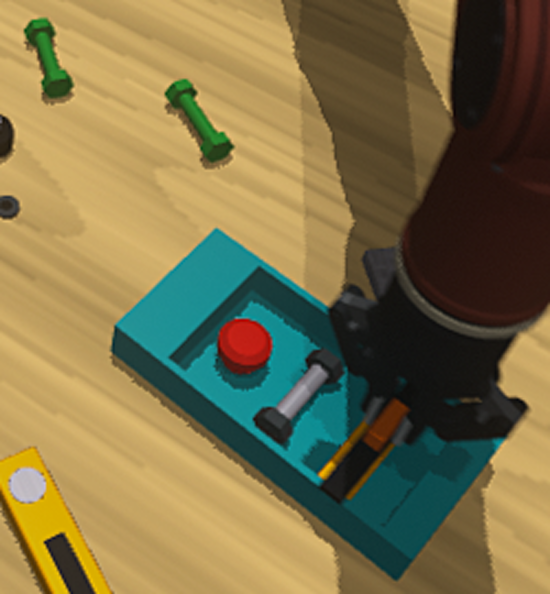

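The bar moves along with the fin, now at (385,425), and the parts below are untouched. I finish the last 44 mm.

Emit:
move_arm([
  [0, 0.4, 0],
  [0, 0.4, 0],
  [0, 0.3, 0],
  [0, 0.2, 0],
  [0, 0.12, 0],
  [0, 0, 0],
], yaw=[0, 0, 0, 0, 0, 0], hand=[14, 14, 14, 14, 14, 14])

```text
t: 43.2
position: [0.5412, 0.3801, 0.0746]
orientation: [3.141, 0.0, 3.028]
force: [-0.4, 1.0, -0.9]
finger_gap: 0.0141
```

```bash
python3 plan.py .5403 .383 .074 173.6
```

```text
t 43.20 pos [0.5412 0.3801 0.0746] yaw 173.5 gap 14.1 F [-0.4  1.  -0.9]
1 rows: slide [0.04 0.09 0.02] yaw -0.02 sums [0.04 0.09 0.02] -0.02
```

Emit:
move_arm([
  [0, 0.1, 0],
  [0, 0.07, 0],
  [0, 0, 0],
], yaw=[0, 0, 0], hand=[14, 14, 14])

```text
t: 43.58
position: [0.5418, 0.3851, 0.0746]
orientation: [3.141, 0.0, 3.028]
force: [0.9, -0.2, 0.4]
finger_gap: 0.0144
```

Emit:
move_arm([
  [0, 0, 0],
  [0, 0, 0],
  [0, 0, 0],
  [0, 0, -0.5],
  [0, 0, -1],
  [0, 0, -1],
  [0, 0, -1],
  [-0.3, -0.3, -1],
], yaw=[0, 0, 0, 0, 0, 0, 0, 0], hand=[30, 30, 30, 30, 30, 30, 30, 30])

```text
t: 44.58
position: [0.549, 0.376, 0.2118]
orientation: [3.14, 0.0, 3.029]
force: [0.3, 0.1, 0.1]
finger_gap: 0.0301
```

Emit:
move_arm([
  [0.8, -1, -0.8],
  [0.8, -1, -0.8],
  [0.8, -1, -0.5],
  [0.8, -1, 0],
  [0.5, -1, 0],
  [0, -1, 0],
  [0, -1, 0],
], yaw=[0, 0, 0, 0, 0, 0, 0], hand=[30, 30, 30, 30, 30, 30, 30])

```text
t: 45.45
position: [0.4152, 0.1778, 0.2738]
orientation: [3.14, 0.001, 3.027]
force: [1.2, -0.3, 0.1]
finger_gap: 0.0301
```

```bash
python3 plan.py .5403 .383 .074 173.6; python3 snap.py scene s32 100 150 600 450 1.6; python3 snap.py top t32 80 140 480 300 2; python3 - <<'E'
from chk import *
for n,m in(('top','t32'),('scene','s32')):
    W=cloud(n,np.load(f'pics/{m}.npy'));q=W[...,:2]-BO[n];X=q@ex*1e3;Y=q@ey*1e3;Z=W[...,2]
    k=(abs(X)<40)&(Y>60)&(Y<130)&(Z>.055)&(Z<.075); print(n,'fin box frame',cv2.minAreaRect(np.stack([X[k],Y[k]],-1).astype(np.float32)),k.sum())
    print('head',inbox(n,m,lambda h:((h[...,0]>174)|(h[...,0]<5))&(h[...,1]>150)&True,.02,.05))
E
```

```text
t 45.45 pos [0.4152 0.1778 0.2738] yaw 173.5 gap 30.1 F [ 1.2 -0.3  0.1]
8 rows: slide [-0.42  0.91  0.83] yaw -0.00 sums [-3.37  7.26  6.67] -0.03
top fin box frame ((0.08721160888671875, 100.23899841308594), (33.5943603515625, 13.705002784729004), 0.3548516631126404) 97
head (((9.110374450683594, 18.013259887695312), (195.72381591796875, 56.864864349365234), 75.9802017211914), np.float64(0.03375801749718582), 266)
scene fin box frame ((1.1118907928466797, 101.16341400146484), (11.976244926452637, 36.09186553955078), 89.3975601196289) 209
head (((-14.491777420043945, 5.183570861816406), (38.14084243774414, 171.9572296142578), 14.503739356994629), np.float64(0.03355170112098423), 459)
```

View pics/s32.png

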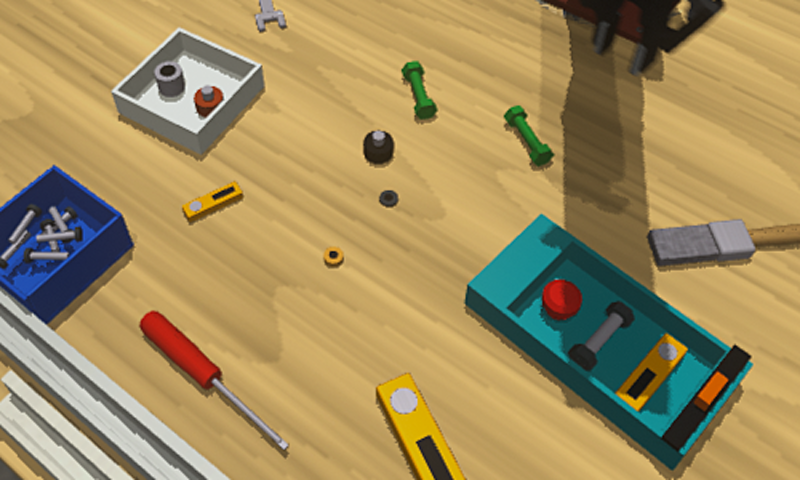

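View pics/t32.png

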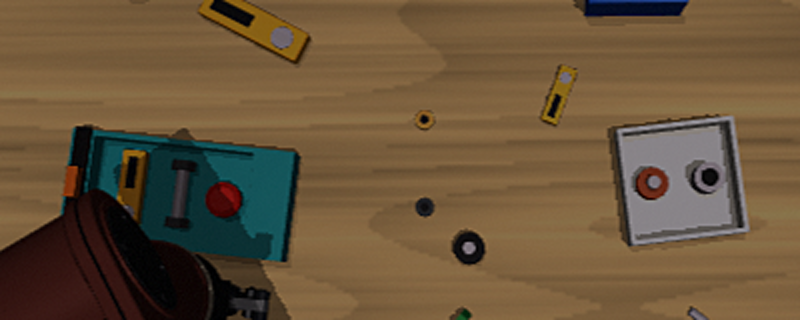

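The bar is at the +y end, with its fin at box y of about 100–101 mm (gauge about 0.223). All the parts are in place and the gripper is clear of everything. I hand the job in.

```bash
python3 -c "
from plant import r
s=r.state();print(s['t'],abs(s['qvel']).max());print(r.finish_job())"
```

```text
45.55 0.042945965140630975
the job is handed in; nothing more can be done
None
```

I packed both kits, slid the gauge bar to the far end, let go, and handed the job in at 45.6 s of the 120 s allowed; the hand-in gives no verdict.

**Turquoise box:** the lever lies flat at about (0, 49) mm in the box frame, with its top at 20–21 mm over the bench. The bolt lies on the floor at about (2, -8) mm, and the red head stands on its neck at about (2, -59) mm. I measured each of these after releasing it. The last pictures show all three unmoved by eye; my last depth check on the head was spoiled by other red and orange things in view.

**White tray:** the brown foot and the sleeve both stand upright and apart. I confirmed this by eye in the pictures only.

**Gauge bar:** both cameras put the fin at 100–101 mm in box y, which is about 0.223 m of slide against the 0.205 m needed. I dragged it with the jaws just loose around the fin (14 mm opening on 12 mm) and felt no force at the stop.

**Left alone:** the black foot looks undisturbed in the last pictures, and the gripper finished well clear of everything. The highest force I read at the end of a move was about 6 N, when the jaws closed on the lever and the bolt near the bench.

**Disagreement:** the two cameras differed by about 4 mm in world y, so I used their mean for the pick-up points, the box and the tray.

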